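Thread the slotted cover plates on a hanger and hang them for painting

ROBOT

A 7-joint arm with a two-finger parallel gripper is mounted at the origin on the work surface. World frame = base frame: x ahead of the robot, y to its left, z up, the work surface at z = 0. Lengths are in m, angles in rad, forces in N, time in s.
With the tool pointing down it reaches from about 0.425 to 0.925 m from the base axis. Payload 6.8 kg.
Tool frame: the origin (TCP) lies at the centre of the arm's flange, where the gripper is bolted on; the fingertips stand 173 mm ahead of it and the grasp point (between the pads) lies 155 mm ahead of it (finger_overhang is the distance from the TCP to the fingertips, in m); y points along the fingers, z is the direction in which the jaws open and shut, and the axes are right-handed (so a half turn about y gives the same grasp; the last joint's range is limited). The gripper opens to 85 mm and grips with 20 to 120 N. Pads are 22 mm wide; open, the fingers measure 114 mm over their backs; the gripper's body (76 mm by 85 mm) begins 54 mm behind the grasp point. The pads swing forward as they close: fully open they stand 13 mm farther back than shut.
Start: joints at [-1.412, 0.477, 0.022, 1.555, -0.011, 1.109, -0.083], TCP at [0.178, 0.651, 0.405] pointing down, gripper open.
Joint ranges: [-2.96, 2.96], [-0.34, 2.1], [-1.41, 1.46], [0.24, 2.44], [-1.37, 4.51], [0.17, 1.92], [-2.96, 2.96]. Speed limits (rad/s): [2.39, 2.39, 3.14, 3.14, 3.14, 3.14, 3.14].

INTERFACE

Orientations are given as a rotation vector (axis times angle).
In Python, from bench import get_obs, grab_frame, hand_in, finger_overhang gives the robot as it stands. The module is installed in compiled form; this text tells all that it offers.
- The arm moves only by the shell command python3 -m jog 'ROWS' [FORCE]. ROWS is JSON, a list of rows, each a list of 3 entries, a list of its own where there are three numbers: the shift along the tool's x, y, z in cm, then the turn about the tool's y in rad, then the gripper command: -1 is fully open, 1 is shut, values between are in proportion. In form: [[[x, y, z], twist, gripper], ...]. A call has 1 to 10 rows; each row is the pose to reach, as a shift and turn from the pose commanded when the call began, along the tool's axes at that moment; what a row does not reach only later rows make up. A row lasts 1/8 s, in which the tool goes at most 62.5 mm and 10.7 degrees, less where a joint would pass 70% of its speed; a pose out of reach is approached as far as the arm can. A call with a gripper value outside its range is refused whole. The fingers move at their own pace and stop on an object; FORCE is the grip in N (left out, the last holds). Time passes only in rows, so rows that repeat a pose let the fingers close. It gives the time, the measured TCP pose, the force and the opening at its end, in the units of the state.
- get_obs(): the state, without advancing time (a new reading comes with each control period).
- grab_frame(name): name is "scene" or "top"; returns a dict with "image" (420x560x3 uint8, blue, green, red), "fx", "fy", "cx", "cy" (pixels), "distortion" ([k1, k2, p1, p2, k3] as OpenCV has them; the pictures are not rectified), "origin" and "rotation" of the camera in the world. Camera axes: x right, y up, looking along -z (the intrinsics and any distortion apply to the point x, -y, -z); pixel columns grow to the right and rows downward; lengths in m; the calibration is good to about 2 mm. A picture is of the moment at which its call begins. There is no depth.
- hand_in(): hands the job in, once; it reports no verdict.
The state is a dict: "clock": time; "joints": joint angles; "qvel": joint speeds; "tau": joint torques, N m; "tcp_pos": TCP position; "orientation": TCP orientation; "contact_force": force on the tool from outside, world axes, zero at the start; "moment": the same for the moment, N m; "grip_width": finger opening in m.
Only numpy, scipy, OpenCV 4.12 (cv2) and the standard library are available. Lean on these libraries where they do the work, as an engineer would, in place of code of your own. Each camera call takes 0.05 s, during which the arm holds its last target.

TASK

Take the cross-foot hanger off the fork of the drying rack, feel it gently down through the slots of all three cover plates in the sprung nest, give it a quarter turn under the stack and lift the three plates off together. Hang the loaded hanger back on the fork, collar seated on the prongs, and let go. Never force the hanger against plates, nest or rack, and leave the tin, brush and carton alone.

Things in the scene. Friction and masses are not known exactly. Their poses are not given: they have to be found in the camera images.
- hanger: Steel hanger, 200 g, hung upright by its collar on the rack's fork. Origin: centre of the foot's underside; z up the shaft, x along the foot. Upwards: foot, a square-edged bar 36 (x) by 8 (y) by 8 mm high; shaft of 12 mm diameter from 8 to 120 mm; collar of 36 mm diameter, 120 to 126 mm; black grip block 30 (x) by 18 (y) mm, 126 to 176 mm, to be pinched along y.
- hanger_grip (a point): Middle of the hanger's grip block, 152 mm above the underside of the foot; axes as the hanger's.
- foot (a point): Top of the hanger's foot on the shaft axis, 8 mm above the underside of the foot.
- collar (a point): Underside of the hanger's collar on the shaft axis, 120 mm above the underside of the foot.
- plate_top: Uppermost of three equal loose aluminium plates, 64 by 64 by 6 mm, 60 g each. Origin: centre of the underside, z up. A slot 42 mm long (x), 11 mm wide (y), widened to 18 by 18 mm in its centre, lets the foot through lengthwise; turned across, the foot carries the plate. It lies within 1.5 mm of the nest's centre, slot within 2 degrees of the nest's x. Lower plates: see stack.
- stack (a point): Centre of the nest at the underside of the lowest plate, 50 mm above the bench; axes as the nest's. The two lower plates are not measured. They lie 2 to 4 mm off this centre across the slot (y), the middle and the lowest to opposite sides, within 1 mm along it and 2 degrees: no straight way is free. Find each slot by feel and shove the plates above into line (5 mm of play all round).
- nest: Fixed nest, 118 mm square, origin under its centre. A sprung platform, top 50 mm above the origin, carries the plates between corner guides. Its frame, 5 mm thick, has a 50 mm square opening, free below down to 5 mm above the bench: turn the foot there, near the centre. It yields from about 3 N, 1.2 N per mm, to a hard stop at 10 mm (15 N). More than 25 N from the hanger does damage.
- fork_seat (a point): Where the collar's underside centre rests: on the prongs' top face, 165 mm over the bench. z up; the fork opens to -x. Two prongs along x with an 18 mm gap, each 10 mm wide and thick, x = -34 to +50 mm; on them 6 mm high lips at x = -29 to -24 mm and a 6 mm high back stop at x = +25 to +31 mm. Nothing stands higher.
- tin: Bystander: small paint tin, 72 mm in diameter, 85 mm high, origin under its centre.
- brush: Bystander: paint brush lying on the bench, about 200 mm long along its x, less than 40 mm high.
- carton: Bystander: cardboard carton 70 by 90 by 60 mm, origin under its centre.
- rack: The fixed drying rack that carries the fork; origin on the bench, 165 mm below fork_seat, same axes. Its post stands at x = +76 to +94 mm, 30 mm wide; base plate 130 mm square, 12 mm high, x = -20 to +110 mm. Knocked or pressed with over 50 N by the hanger it is damaged.
Mind the look-alikes: they are no part of the job. What is shaped like the plate_top but pink or yellow is not meant.

How it is judged:
On the way, in this order (a step that is already met when the one before it is completed fails the run):
1. the hanger is threaded through all three plates: the top of its foot is below the platform's top face, upright, within 6 mm of the top plate's centre and 10 mm of the nest's (horizontal distance between foot and plate_top below 0.006 m and horizontal distance between foot and nest below 0.01 m and z of foot in the frame of nest below 0.048 m and angle between hanger's own z axis and vertical below 0.12 rad), for 0.1 s.
2. the three plates are carried together on the crosswise foot (the top one two plate thicknesses above the foot), at least 25 mm above their place in the nest (z of plate_top in the frame of hanger between 0.0175 and 0.0235 m and horizontal distance between plate_top and hanger below 0.009 m and angle between the x axis of hanger and the x axis of plate_top, either way round above 0.9 rad and height (world z) of plate_top above 0.087 m), for 0.2 s.
At the end, for the whole second after the job is handed in: The released hanger hangs still and upright (7 degrees), collar on the prongs (10 mm from the seat's centre, 4 mm in height); three plates lie on its foot (top one's underside 17.5 to 23.5 mm over the foot's underside), within 9 mm of its axis, the foot at least 52 degrees across the slot (z of plate_top in the frame of hanger between 0.0175 and 0.0235 m and horizontal distance between plate_top and hanger below 0.009 m and angle between the x axis of hanger and the x axis of plate_top, either way round above 0.9 rad and horizontal distance between collar and fork_seat below 0.01 m and z of collar in the frame of fork_seat between -0.004 and 0.004 m and angle between hanger's own z axis and vertical below 0.12 rad and linear speed of hanger below 0.03 m/s and linear speed of plate_top below 0.04 m/s and contact force between hanger and the fingers below 0.1 N); the robot touches nothing.
It fails at once if the hanger is pressed on the plates or the nest with more than 25 N (27 N on the nest with the plates' weight), or on the rack with more than 50 N (contact force between nest and anything else above 27 N or contact force between hanger and plate_top above 25 N or contact force between hanger and rack above 50 N).
It fails at once if the tin, the brush or the carton is moved more than 25 mm (distance of any of tin, brush, carton from where it was at the start of the episode above 0.025 m).
It also fails if it takes over 72 s, if anything falls off the work surface, if the arm or the gripper's body presses on something with over 40 N, if the wrist force passes 120 N, or if a joint passes its speed limit or range.

## Working session

There is one attempt and no reset: what is moved stays moved. The work goes in short steps, Python scripts to look and compute and a shell command to move; the robot and the scene stay as the last step left them, time stands still between calls to the robot, and variables do not carry over. Pictures are saved under pics/ and viewed, and the job is handed in when it is done.

```bash
mkdir -p pics; ls
python3 - <<'E'
from bench import *
import cv2
s=get_obs()
for k,v in s.items(): print(k,v)
for n in("scene","top"):
    f=grab_frame(n); cv2.imwrite(f"pics/{n}0.png",f["image"])
    print(n,{k:v for k,v in f.items() if k!="image"})
E
```

```text
pics
clock 0.0
joints [-1.412129    0.47780227  0.02231449  1.5564772  -0.01150361  1.10928855
 -0.08309115]
qvel [ 7.37625327e-05  1.71391687e-03  6.46013100e-04 -1.23010364e-03
  2.05456032e-04  1.29883806e-03 -9.91860238e-04]
tau [ 2.31746035e-04 -5.96459627e+01  1.60786137e+00 -2.81205279e+01
  1.24062863e-02  9.34906479e-03  2.99919475e-05]
tcp_pos [0.17784357 0.65085555 0.4037126 ]
orientation [-1.56248321  0.20951626 -0.20932219]
contact_force [-0.24169583  0.06779338  0.45709552]
moment [-0.00523717  0.03682619 -0.00579352]
grip_width 0.08537199039431516
scene {'fx': 384.48533713037074, 'fy': 384.48533713037074, 'cx': 282.1953661334648, 'cy': 205.84165650555062, 'distortion': array([0.00866846, 0.        , 0.        , 0.        , 0.        ]), 'origin': array([ 0.979586  , -0.01524773,  0.81082726]), 'rotation': array([0.45598503, 0.44829788, 1.46252887])}
top {'fx': 455.4845972712761, 'fy': 455.4845972712761, 'cx': 281.69839598701395, 'cy': 211.50631281435724, 'distortion': array([-0.0604681,  0.       ,  0.       ,  0.       ,  0.       ]), 'origin': array([ 0.38696079, -0.01382006,  1.00218429]), 'rotation': array([ 0.14941069, -0.08419523, -1.59851225])}
```

View pics/scene0.png

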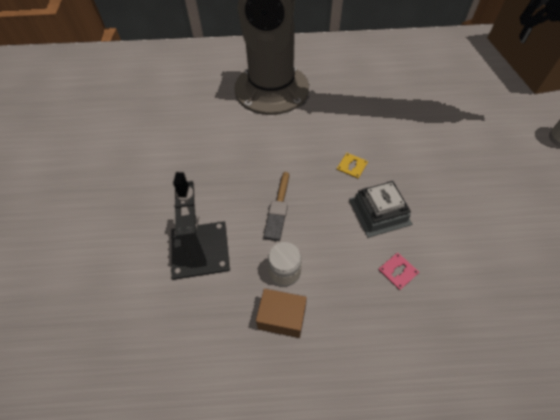

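View pics/top0.png

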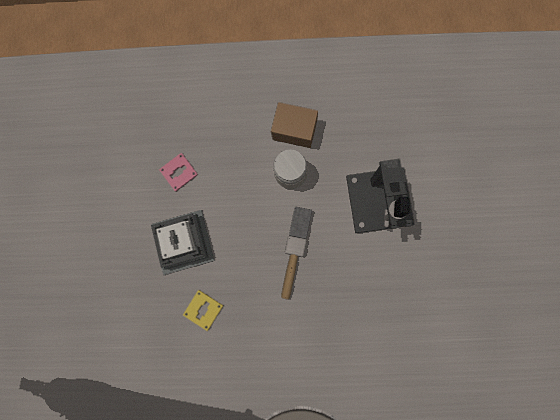

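The scene view shows the rack at about (195,230), nest at (382,205), tin at (285,258), carton at (282,311) and brush at (277,205). In the top view the nest is at (178,241) and the hanger grip at about (401,207).

```bash
cat > h.py <<'E'
from bench import *
import cv2, numpy as np
from scipy.spatial.transform import Rotation as R
def cam(f):
    K=np.array([[f["fx"],0,f["cx"]],[0,f["fy"],f["cy"]],[0,0,1]]);return K,np.array(f["distortion"]),np.array(f["origin"]),R.from_rotvec(f["rotation"]).as_matrix()
def ray(f,uv):
    K,d,o,M=cam(f)
    p=cv2.undistortPoints(np.array(uv,float).reshape(-1,1,2),K,d).reshape(-1,2)
    v=np.c_[p[:,0],-p[:,1],-np.ones(len(p))]@M.T
    return o,v/np.linalg.norm(v,axis=1)[:,None]
def onz(f,uv,z):
    o,v=ray(f,uv);return o+v*((z-o[2])/v[:,2])[:,None]
def proj(f,P):
    K,d,o,M=cam(f)
    c=(np.atleast_2d(P)-o)@M; c=c*[1,-1,-1]
    return cv2.projectPoints(c,np.zeros(3),np.zeros(3),K,d)[0].reshape(-1,2)
def tri(f1,u1,f2,u2):
    o1,v1=ray(f1,[u1]);o2,v2=ray(f2,[u2]);v1,v2=v1[0],v2[0]
    A=np.c_[v1,-v2];t=np.linalg.lstsq(A,o2-o1,rcond=None)[0]
    a,b=o1+t[0]*v1,o2+t[1]*v2
    return (a+b)/2,np.linalg.norm(a-b)
E
python3 - <<'E'
from h import *
fs=grab_frame("scene");ft=grab_frame("top")
print(proj(fs,[[0,0,0],[.5,.2,0]]),proj(ft,[[0,0,0],[.5,.2,0]]))
def crop(f,x,y,w,h,k,n):
    c=f["image"][y:y+h,x:x+w]; c=cv2.resize(c,None,fx=k,fy=k,interpolation=cv2.INTER_CUBIC)
    c=np.clip(255*(c/255.)**.6,0,255).astype(np.uint8); cv2.imwrite("pics/"+n,c)
crop(ft,340,150,90,95,6,"t_rack.png")
crop(ft,140,200,85,80,7,"t_nest.png")
crop(fs,160,165,80,120,5,"s_rack.png")
crop(fs,340,165,80,75,7,"s_nest.png")
E
```

```text
[[272.11955516  88.08873543]
 [362.32014706 219.56823769]] [[301.10768899 465.110977  ]
 [204.18798455 230.63139583]]
```

View pics/t_rack.png

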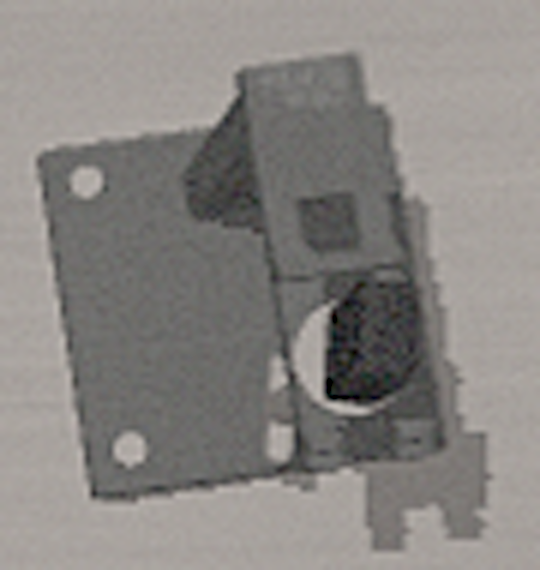

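View pics/t_nest.png

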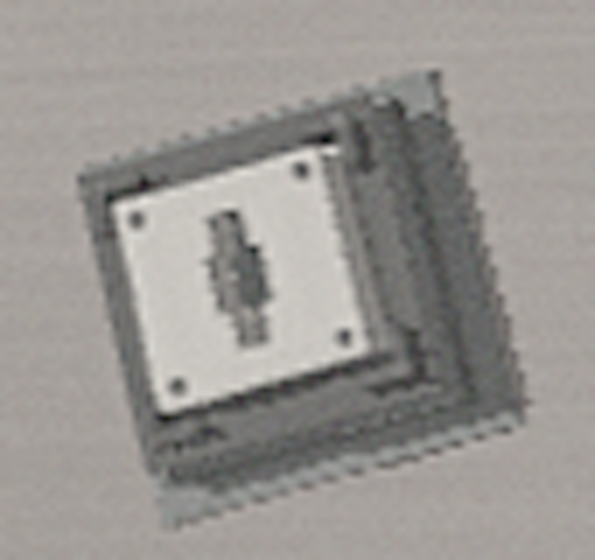

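View pics/s_rack.png

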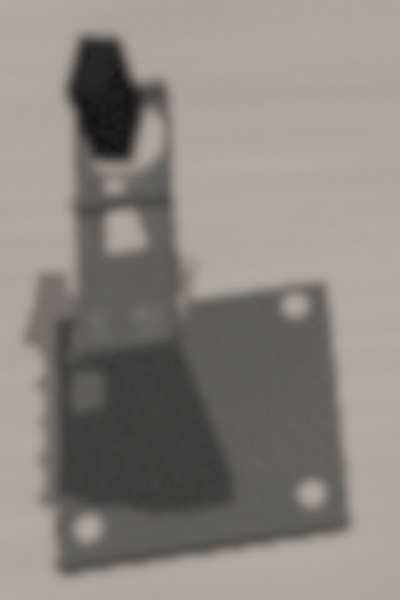

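View pics/s_nest.png

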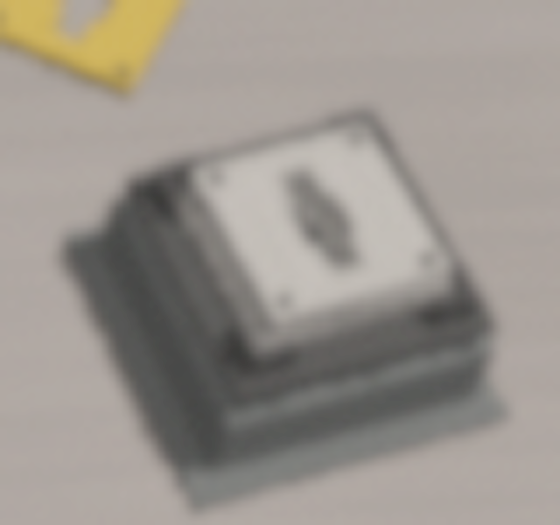

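The enlarged crops show the white top plate with its slot running roughly along world x, turned a little, and the hanger on the fork with the collar and grip visible. Next I measure the plate and the rack.

Run:
```python
from h import *
fs=grab_frame("scene");ft=grab_frame("top")
def plate(f,win,z=0.068,dbg=None):
    x,y,w,h=win
    im=cv2.GaussianBlur(f["image"],(0,0),.6)[y:y+h,x:x+w]
    big=cv2.resize(im,None,fx=8,fy=8,interpolation=cv2.INTER_CUBIC)
    hsv=cv2.cvtColor(big,cv2.COLOR_BGR2HSV);v=hsv[...,2].astype(float)
    print("V",np.percentile(v,[5,50,90,98]))
    return big,hsv
for n,f,win in(("t",ft,(150,213,50,50)),("s",fs,(358,175,55,45))):
    big,hsv=plate(f,win)
    V=hsv[...,2]
    thr=cv2.threshold(V,0,255,cv2.THRESH_OTSU)
    thr=(np.percentile(V,50)+np.percentile(V,5))/2 if n=='x' else 150
    for T in (130,145,160,175):
        m=(V>T).astype(np.uint8)
        cs,hi=cv2.findContours(m,cv2.RETR_CCOMP,cv2.CHAIN_APPROX_NONE)
        i=max(range(len(cs)),key=lambda i:cv2.contourArea(cs[i]))
        uv=(cs[i].reshape(-1,2)+.5)/8-.5+win[:2]
        P=onz(f,uv,.068)[:,:2]*1000
        r=cv2.minAreaRect(P.astype(np.float32)); 
        holes=[cs[j] for j in range(len(cs)) if hi[0][j][3]==i]
        print(n,T,"rect",np.round(r[0],1),np.round(r[1],1),round(r[2],1))
        for c in holes:
            if cv2.contourArea(c)<60: continue
            H=onz(f,(c.reshape(-1,2)+.5)/8-.5+np.array(win[:2]),.068)[:,:2]*1000
            q=cv2.minAreaRect(H.astype(np.float32)); print("   hole",np.round(q[0],1),np.round(q[1],1),round(q[2],1))
```

```text
V [ 46. 109. 173. 176.]
t 130 rect [476.1 250.1] [64.3 65.2] 14.3
   hole [444.5 268.3] [5.9 5.7] 45.0
   hole [457.7 218. ] [5.6 5.3] 44.6
   hole [494.7 281.3] [5.8 5.5] 44.8
   hole [476.2 249.8] [43.1 18.8] 13.6
   hole [507.9 231.2] [6.5 5.7] 44.4
t 145 rect [476.1 250.2] [63.3 64.1] 14.3
   hole [444.5 268.3] [7.  6.7] 45.0
   hole [457.7 218.2] [6.9 6.7] 62.8
   hole [494.7 281.3] [6.9 6.6] 44.8
   hole [476.2 250. ] [44.2 20. ] 13.6
   hole [507.9 231.3] [7.6 7. ] 44.4
t 160 rect [476.  250.2] [62.4 62.8] 14.2
   hole [476.2 250. ] [46.  21.5] 14.1
t 175 rect [469.  275.4] [45.2  8.7] 14.3
V [ 36. 125. 159. 165.]
s 130 rect [456.8 248.9] [130.7 104.7] 76.2
s 145 rect [479.8 246.9] [60.3 60.6] 13.9
   hole [479.2 247. ] [46.6 22.6] 11.7
s 160 rect [483.7 230.6] [54.  22.2] 13.5Traceback (most recent call last):
  File "<stdin>", line 18, in <module>
ValueError: max() iterable argument is empty
```

Run:
```python
from h import *
fs=grab_frame("scene");ft=grab_frame("top")
def crop(f,x,y,w,h,k,n,g):
    c=f["image"][y:y+h,x:x+w]; c=cv2.resize(c,None,fx=k,fy=k,interpolation=cv2.INTER_CUBIC)
    c=np.clip(255*(np.clip(c*g/255.,0,1))**.6,0,255).astype(np.uint8); cv2.imwrite("pics/"+n,c)
crop(ft,380,180,40,60,10,"t_grip.png",2)
crop(fs,165,165,40,55,10,"s_grip.png",2)
```

```text
(no output)
```

View pics/t_grip.png

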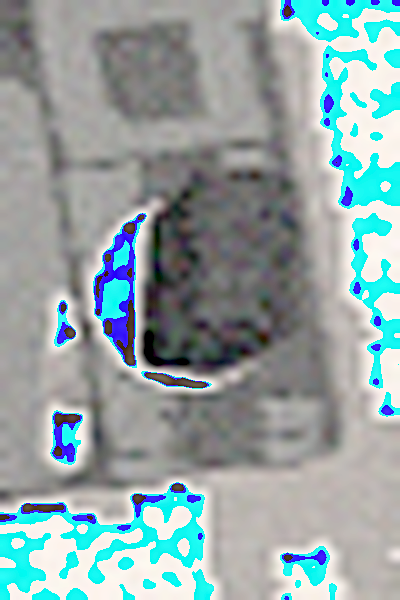

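View pics/s_grip.png

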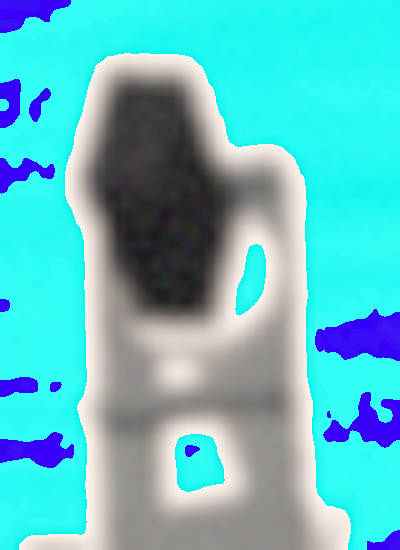

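The top crop shows the collar as a pale ring with the dark grip leaning to the right at about (401,206). In the scene crop the grip spans about (175–187,171–196). I'll work out the rack pose from the base corners, then verify it by reprojection.

Run:
```python
from h import *
fs=grab_frame("scene");ft=grab_frame("top")
loc=lambda a:np.array(a)/1000
T=onz(ft,[(346.3,175.8),(355.3,232.8)],.012)[:,:2];print("top",T*1000,np.linalg.norm(T[0]-T[1]),np.degrees(np.arctan2(*(T[0]-T[1])[::-1])))
S=onz(fs,[(225.6,221.6),(229.6,269.6),(172,279)],.012)[:,:2];print("scene",S*1000,np.linalg.norm(S[1]-S[0]),np.linalg.norm(S[1]-S[2]),np.degrees(np.arctan2(*(S[1]-S[0])[::-1])),np.degrees(np.arctan2(*(S[1]-S[2])[::-1]))-90)
# prong tips top: x=-34,y=+19 & -19 at z .165 ; crop t_rack px/6
def fit(A,B):
    A=np.array(A,float);B=np.array(B,float);a=A-A.mean(0);b=B-B.mean(0)
    th=np.arctan2((a[:,0]*b[:,1]-a[:,1]*b[:,0]).sum(),(a*b).sum());c,s=np.cos(th),np.sin(th)
    t=B.mean(0)-np.array([[c,-s],[s,c]])@A.mean(0);return t,th
tT,a=fit([(.11,.065),(-.02,.065)],T);print(tT,np.degrees(a))
tS,b=fit([(-.02,.065),(.11,.065),(.11,-.065)],S);print(tS,np.degrees(b))
def box(x0,x1,y0,y1,z):return [(x0,y0,z),(x1,y0,z),(x1,y1,z),(x0,y1,z)]
for n,f,t,th,win,k in(("t",ft,tT,a,(340,150,90,95),6),("s",fs,tS,b,(160,165,80,120),5)):
    c,s=np.cos(th),np.sin(th)
    x,y,w,h=win;im=cv2.resize(f["image"][y:y+h,x:x+w],None,fx=k,fy=k,interpolation=cv2.INTER_CUBIC);im=np.clip(im*1.7,0,255).astype(np.uint8)
    for B,col in((box(-34,50,9,19,165),(0,255,0)),(box(-34,50,-19,-9,165),(0,255,0)),(box(25,31,-19,19,171),(0,0,255)),(box(-20,110,-65,65,12),(255,0,0)),(box(-29,-24,9,19,171),(0,255,255)),([(18*np.cos(q),18*np.sin(q),171) for q in np.linspace(0,6.28,30)],(255,0,255)),(box(-15,15,-9,9,221),(255,255,0)),(box(-9,9,-15,15,221),(0,128,255))):
        B=np.array(B)/1000.;W=np.c_[t[0]+c*B[:,0]-s*B[:,1],t[1]+s*B[:,0]+c*B[:,1],B[:,2]]
        uv=(proj(f,W)-[x,y]+.5)*k
        cv2.polylines(im,[uv.astype(np.int32)],True,col,1)
    cv2.imwrite(f"pics/{n}_ov.png",im)
```

```text
top [[ 610.41727207 -120.26855327]
 [ 483.13471459 -133.55467408]] 0.12797410067338166 5.959118313219415
scene [[ 491.06331813 -134.18909561]
 [ 617.73085183 -122.34200041]
 [ 632.04219122 -249.55576205]] 0.127220351193702 0.12801623172335738 5.343276072857515 6.418693866063336
[ 0.50876739 -0.19623222] 5.959118313219415
[ 0.51613987 -0.19698145] 5.793741115055907
```

View pics/t_ov.png

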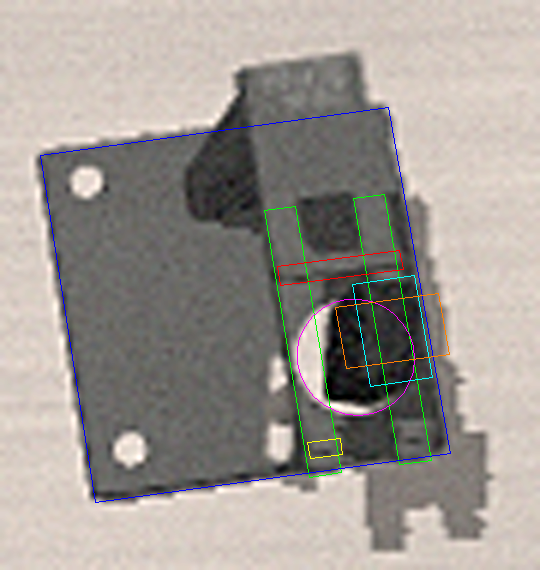

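View pics/s_ov.png

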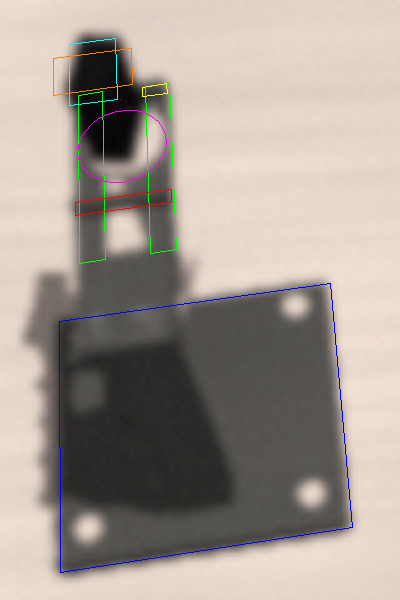

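The base and prongs line up well with the fitted rack pose, at about (512,-197) mm with yaw 6°. The grip's long side runs along the fork's x, and the cyan outline matches the grip. Now the tool axes.

```bash
cat >> h.py <<'E'
def tool():
    s=get_obs();return np.array(s["tcp_pos"]),R.from_rotvec(s["orientation"]).as_matrix(),s
def plan(goal,yaw=None):
    """goal TCP world mm -> shift in tool cm; yaw = desired world angle (deg) of the jaw axis (tool z)"""
    p,M,s=tool(); d=M.T@(np.array(goal)/1000-p)*100
    print("clock %.2f tcp"%s["clock"],np.round(p*1000,1),"F",np.round(s["contact_force"],2),"w %.4f"%s["grip_width"])
    print("jaw yaw %.2f"%np.degrees(np.arctan2(M[1,2],M[0,2])),"down",np.round(M[:,1],4))
    print("shift cm",np.round(d,3))
    if yaw is not None:
        c=np.degrees(np.arctan2(M[1,2],M[0,2]));w=(yaw-c+90)%180-90
        print("twist (tool y points down => minus world)",np.round(np.radians(-w),4))
E
python3 -c "
from h import *
print(np.round(tool()[1],3)); plan([512.5,-196.6,420],96)"
```

```text
[[ 0.965 -0.     0.264]
 [-0.264 -0.     0.965]
 [-0.    -1.    -0.   ]]
clock 0.50 tcp [178.  651.1 404.7] F [ 0.55 -1.11  0.8 ] w 0.0854
jaw yaw 74.71 down [-0. -0. -1.]
shift cm [ 54.623  -1.532 -72.951]
twist (tool y points down => minus world) -0.3716
```

```bash
python3 -m jog '[[[39.7,-1.5,-30.7],0,-1],[[39.7,-1.5,-30.7],0,-1],[[39.7,-1.5,-30.7],0,-1],[[39.7,-1.5,-30.7],0,-1],[[39.7,-1.5,-30.7],0,-1],[[39.7,-1.5,-30.7],0,-1],[[39.7,-1.5,-30.7],0,-1],[[39.7,-1.5,-30.7],0,-1],[[54.6,-1.5,-73],-0.37,-1],[[54.6,-1.5,-73],-0.37,-1]]'; python3 -m jog '[[[0,0,0],0,-1]]';python3 -c "
from h import *
plan([512.5,-196.6,420],96)"
```

```text
clock: 1.75
tcp_pos: [0.4881, 0.1327, 0.4198]
orientation: [-1.57, -0.071, 0.07]
contact_force: [0.1, -0.7, 0.3]
grip_width: 0.0858
clock: 1.88
tcp_pos: [0.4883, 0.1296, 0.42]
orientation: [-1.571, -0.062, 0.061]
contact_force: [1.0, 0.8, -0.0]
grip_width: 0.0855
clock 1.88 tcp [488.3 129.6 420. ] F [ 1.04  0.82 -0.03] w 0.0855
jaw yaw 94.49 down [ 5.0e-04 -1.1e-03 -1.0e+00]
shift cm [ -0.141   0.041 -32.706]
twist (tool y points down => minus world) -0.0264
```

```bash
python3 -m jog '[[[-0.14,0,-32.7],-0.026,-1],[[-0.14,0,-32.7],-0.026,-1],[[-0.14,0,-32.7],-0.026,-1],[[-0.14,0,-32.7],-0.026,-1],[[-0.14,0,-32.7],-0.026,-1],[[-0.14,0,-32.7],-0.026,-1],[[-0.14,0,-32.7],-0.026,-1]]';python3 - <<'E'
from h import *
plan([512.5,-196.6,353],96)
for n,w,k in(("scene",(130,110,130,120),5),("top",(340,130,130,120),5)):
    f=grab_frame(n);x,y,a,b=w;cv2.imwrite(f"pics/{n}1.png",np.clip(cv2.resize(f["image"][y:y+b,x:x+a],None,fx=k,fy=k,interpolation=cv2.INTER_CUBIC)*1.6,0,255).astype(np.uint8))
E
```

```text
clock: 2.75
tcp_pos: [0.5146, -0.1909, 0.4196]
orientation: [-1.569, -0.086, 0.086]
contact_force: [0.1, -0.3, -0.6]
grip_width: 0.0853
clock 2.75 tcp [ 514.6 -190.9  419.6] F [ 0.1  -0.32 -0.56] w 0.0853
jaw yaw 96.28 down [-1.e-04  2.e-04 -1.e+00]
shift cm [-0.272  6.656 -0.546]
twist (tool y points down => minus world) 0.0049
```

View pics/scene1.png

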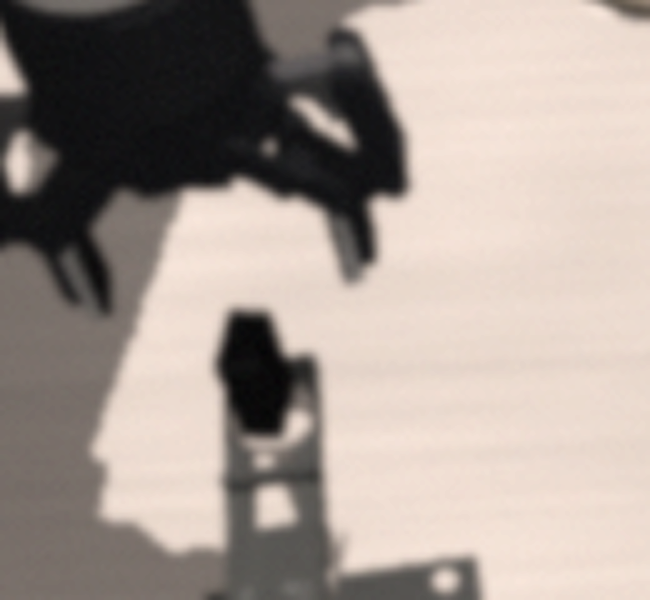

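View pics/top1.png

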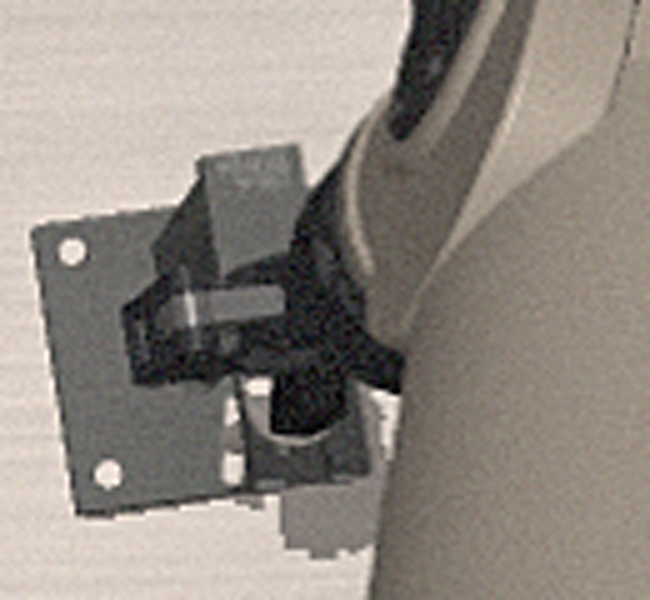

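The scene crop shows both finger pads straddling the grip, with tips at about (150,171) and (200,166). The arm partly hides the top view. I'll check the scene camera's bias against the fingertip position the robot reports.

Run:
```python
from h import *
f=grab_frame("scene")
# pad tip lower outline mid points
for z in(.2466,.2596):
    q=onz(f,[((95+0)/5+130-.4,310/5+110-.4),(355/5+130-.4,280/5+110-.4)],z)*1000; print(z,np.round(q,1),q.mean(0).round(1))
p,M,s=tool()
# predicted pad tip positions at opening 85
for z in(.2466,.2596):
    for sg in(-1,1):
        c=p+M[:,2]*sg*(.0427+.004); c[2]=z; print((proj(f,c)-[130,110]+.4)*5)
```

```text
0.2466 [[ 515.4 -245.9  246.6]
 [ 507.5 -149.3  246.6]] [ 511.5 -197.6  246.6]
0.2596 [[ 526.1 -240.6  259.6]
 [ 518.4 -146.2  259.6]] [ 522.2 -193.4  259.6]
[[122.79536801 318.44679555]]
[[373.56366913 283.14011586]]
[[112.506808   296.52755325]]
[[367.21094243 260.93888166]]
```

```bash
python3 -m jog '[[[0,0,0],0,-1]]';python3 -c "
from h import *
plan([512.5,-195.8,353],96)"
```

```text
clock: 3.02
tcp_pos: [0.5146, -0.1892, 0.4196]
orientation: [-1.568, -0.09, 0.09]
contact_force: [-0.7, 0.3, 0.7]
grip_width: 0.0853
clock 3.02 tcp [ 514.6 -189.2  419.6] F [-0.72  0.33  0.7 ] w 0.0853
jaw yaw 96.53 down [-0.e+00  7.e-04 -1.e+00]
shift cm [-0.289  6.662 -0.636]
twist (tool y points down => minus world) 0.0093
```

```bash
python3 -m jog '[[[-0.2,2,-0.4],0.005,-1],[[-0.2,4,-0.4],0.005,-1],[[-0.2,5.5,-0.4],0.005,-1],[[-0.2,5.5,-0.4],0.005,-1]]';python3 - <<'E'
from h import *
plan([512.5,-195.8,353],96)
for n,w,k in(("scene",(130,110,130,120),6),("top",(340,130,130,120),5)):
    f=grab_frame(n);x,y,a,b=w;cv2.imwrite(f"pics/{n}2.png",np.clip(255*(cv2.resize(f["image"][y:y+b,x:x+a],None,fx=k,fy=k,interpolation=cv2.INTER_CUBIC).clip(0,255)/160.).clip(0,1)**.6,0,255).astype(np.uint8)[:600])
E
```

```text
clock: 3.52
tcp_pos: [0.5126, -0.1945, 0.3637]
orientation: [-1.568, -0.082, 0.086]
contact_force: [0.3, -0.2, 0.4]
grip_width: 0.0856
clock 3.52 tcp [ 512.6 -194.5  363.7] F [ 0.31 -0.21  0.45] w 0.0856
jaw yaw 96.14 down [-2.1e-03  6.0e-04 -1.0e+00]
shift cm [-0.019  1.074 -0.13 ]
twist (tool y points down => minus world) 0.0024
```

View pics/scene2.png

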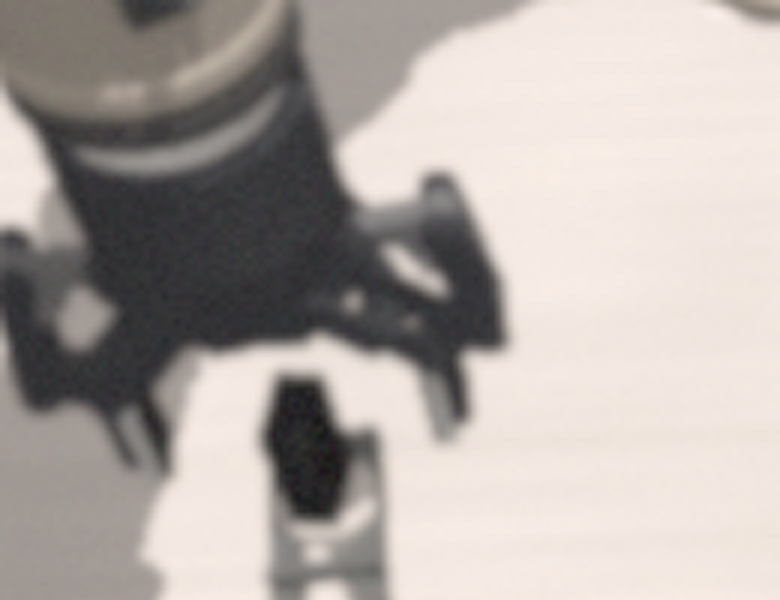

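The scene crop shows the grip about 10 px (3 mm) toward +y from the mid-point between the pads. I'll shift +2 mm, go down and close gently.

```bash
python3 -m jog '[[[0,0.5,0.2],0.002,-1],[[0,1.07,0.2],0.002,-1],[[0,1.07,0.2],0.002,0],[[0,1.07,0.2],0.002,0.3],[[0,1.07,0.2],0.002,0.5],[[0,1.07,0.2],0.002,0.5],[[0,1.07,0.2],0.002,0.5]]' 20;python3 - <<'E'
from h import *
plan([512.5,-195.8,353],96)
for n,w,k in(("scene",(130,110,130,120),6),):
    f=grab_frame(n);x,y,a,b=w;cv2.imwrite(f"pics/{n}3.png",np.clip(255*(cv2.resize(f["image"][y:y+b,x:x+a],None,fx=k,fy=k,interpolation=cv2.INTER_CUBIC).clip(0,255)/160.).clip(0,1)**.6,0,255).astype(np.uint8)[:600])
E
```

```text
clock: 4.5
tcp_pos: [0.5126, -0.1935, 0.3542]
orientation: [-1.57, -0.082, 0.081]
contact_force: [1.1, -1.4, 0.1]
grip_width: 0.0214
clock 4.50 tcp [ 512.6 -193.5  354.2] F [ 1.12 -1.37  0.07] w 0.0214
jaw yaw 95.96 down [ 6.e-04 -4.e-04 -1.e+00]
shift cm [-0.038  0.118 -0.23 ]
twist (tool y points down => minus world) -0.0007
```

View pics/scene3.png

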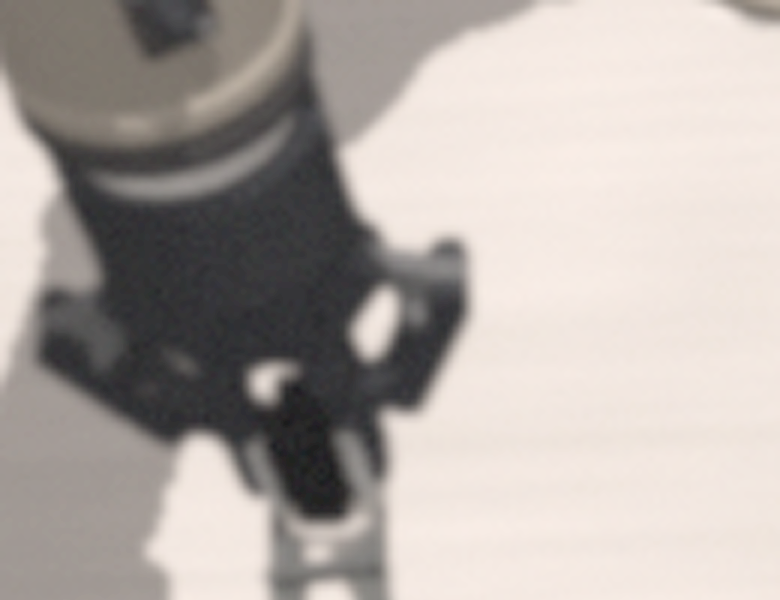

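```bash
python3 -m jog '[[[0,0,0],0,0.6],[[0,0,0],0,1],[[0,0,0],0,1],[[0,0,0],0,1]]' 20;python3 -m jog '[[[0,0,0],0,1],[[0,0,0],0,1],[[0,0,0],0,1]]' 80
```

```text
clock: 5.05
tcp_pos: [0.5127, -0.1936, 0.3541]
orientation: [-1.57, -0.082, 0.081]
contact_force: [1.5, -3.2, 0.1]
grip_width: 0.018
clock: 5.42
tcp_pos: [0.5126, -0.1935, 0.3542]
orientation: [-1.57, -0.082, 0.081]
contact_force: [1.7, -3.3, 3.9]
grip_width: 0.0171
```

```bash
python3 -m jog '[[[0,-0.4,-0.2],0,1],[[0,-0.8,-0.3],0,1],[[0,-1.3,-0.3],0,1],[[0,-1.3,-0.3],0,1]]';python3 - <<'E'
from h import *
plan([512.5,-195.8,353],96)
for n,w,k in(("scene",(130,110,130,120),6),):
    f=grab_frame(n);x,y,a,b=w;cv2.imwrite(f"pics/{n}4.png",np.clip(255*(cv2.resize(f["image"][y:y+b,x:x+a],None,fx=k,fy=k,interpolation=cv2.INTER_CUBIC).clip(0,255)/160.).clip(0,1)**.6,0,255).astype(np.uint8)[:600])
E
```

```text
clock: 5.92
tcp_pos: [0.5129, -0.196, 0.3673]
orientation: [-1.569, -0.082, 0.082]
contact_force: [0.4, 0.1, -1.9]
grip_width: 0.0171
clock 5.92 tcp [ 512.9 -196.   367.3] F [ 0.42  0.09 -1.94] w 0.0171
jaw yaw 95.98 down [ 4.e-04  3.e-04 -1.e+00]
shift cm [-0.038  1.43   0.026]
twist (tool y points down => minus world) -0.0003
```

View pics/scene4.png

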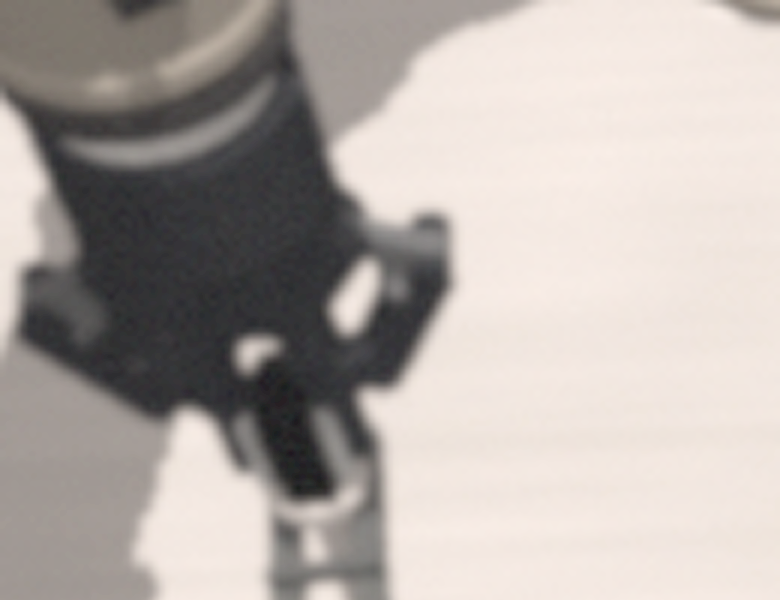

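```bash
python3 -m jog '[[[-3,-1.3,0],0,1],[[-6,-1.3,0],0,1],[[-8,-1.3,0],0,1],[[-8,-3,0],0,1],[[-8,-6.5,0],0,1],[[-8,-6.5,0],0,1]]';python3 -c "
from h import *
plan([477,248.5,420],104)"
```

```text
clock: 6.72
tcp_pos: [0.434, -0.2049, 0.4341]
orientation: [-1.57, -0.086, 0.078]
contact_force: [0.1, 0.3, -2.6]
grip_width: 0.0167
clock 6.72 tcp [ 434.  -204.9  434.1] F [ 0.07  0.3  -2.58] w 0.0167
jaw yaw 95.98 down [ 5.1e-03 -8.0e-04 -1.0e+00]
shift cm [ 8.994  1.395 44.647]
twist (tool y points down => minus world) -0.1399
```

```bash
python3 -m jog '[[[4,0,4],0,1],[[7,0,9],0,1],[[8,0,14],0,1],[[9,0,19],-0.05,1],[[9,0,24],-0.1,1],[[9,0.5,29],-0.14,1],[[9,1,34],-0.14,1],[[9,1.4,39],-0.14,1],[[9,1.4,42.5],-0.14,1],[[9,1.4,44.6],-0.14,1]]';python3 -m jog '[[[0,0,0],0,1],[[0,0,0],0,1]]';python3 - <<'E'
from h import *
plan([477,248.5,420],104)
for n,w,k in(("scene",(320,90,130,130),6),("top",(110,170,130,120),5)):
    f=grab_frame(n);x,y,a,b=w;cv2.imwrite(f"pics/{n}5.png",np.clip(255*(cv2.resize(f["image"][y:y+b,x:x+a],None,fx=k,fy=k,interpolation=cv2.INTER_CUBIC).clip(0,255)/200.).clip(0,1)**.6,0,255).astype(np.uint8)[:,:][-600:])
E
```

```text
clock: 7.98
tcp_pos: [0.4756, 0.2503, 0.4166]
orientation: [-1.563, -0.192, 0.195]
contact_force: [-0.2, -0.9, -2.2]
grip_width: 0.0167
clock: 8.22
tcp_pos: [0.4769, 0.2467, 0.4176]
orientation: [-1.564, -0.19, 0.19]
contact_force: [-0.1, 0.2, -1.6]
grip_width: 0.0173
clock 8.22 tcp [476.9 246.7 417.6] F [-0.12  0.16 -1.6 ] w 0.0173
jaw yaw 103.87 down [-4.0e-04 -1.3e-03 -1.0e+00]
shift cm [ 0.058 -0.24   0.173]
twist (tool y points down => minus world) -0.0023
```

View pics/scene5.png

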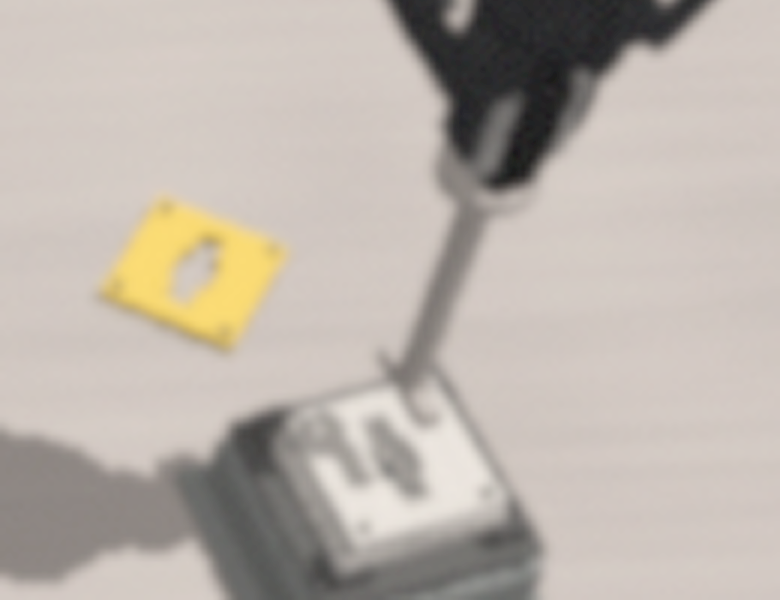

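View pics/top5.png

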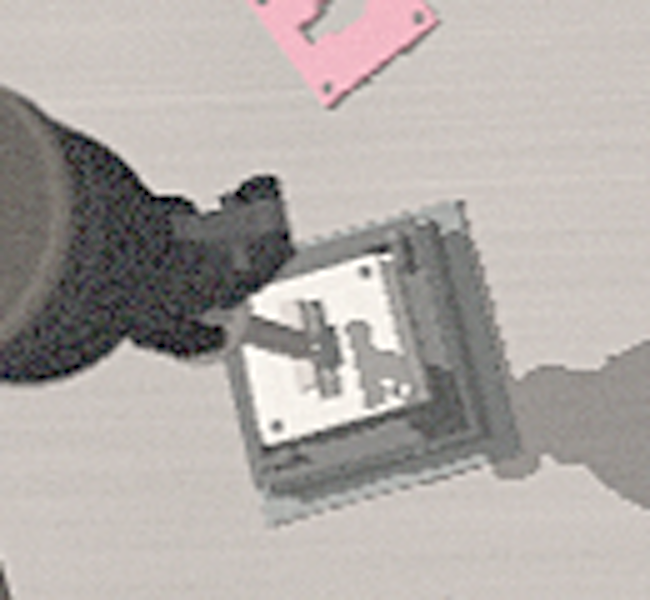

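Both views show the hanger upright over the plate. In the top crop the foot is at about (322,348), near the slot. I'll lower it to reduce parallax.

```bash
python3 -m jog '[[[0,1,0.1],0,1],[[0,2,0.15],0,1],[[0,2.8,0.15],0,1],[[0,2.8,0.15],0,1],[[0,2.8,0.15],0,1]]';python3 - <<'E'
from h import *
plan([477,248.5,420],104)
for n,w,k in(("scene",(350,165,65,60),12),("top",(145,205,65,60),12)):
    f=grab_frame(n);x,y,a,b=w;cv2.imwrite(f"pics/{n}6.png",np.clip(255*(cv2.resize(f["image"][y:y+b,x:x+a],None,fx=k,fy=k,interpolation=cv2.INTER_CUBIC).clip(0,255)/200.).clip(0,1)**.6,0,255).astype(np.uint8)[:,:][-600:])
E
```

```text
clock: 8.95
tcp_pos: [0.4762, 0.2499, 0.3901]
orientation: [-1.562, -0.192, 0.192]
contact_force: [-0.2, 0.0, -1.5]
grip_width: 0.0173
clock 8.95 tcp [476.2 249.9 390.1] F [-0.21  0.04 -1.47] w 0.0173
jaw yaw 103.99 down [ 2.e-04  1.e-04 -1.e+00]
shift cm [ 0.048 -2.993 -0.156]
twist (tool y points down => minus world) -0.0002
```

View pics/scene6.png

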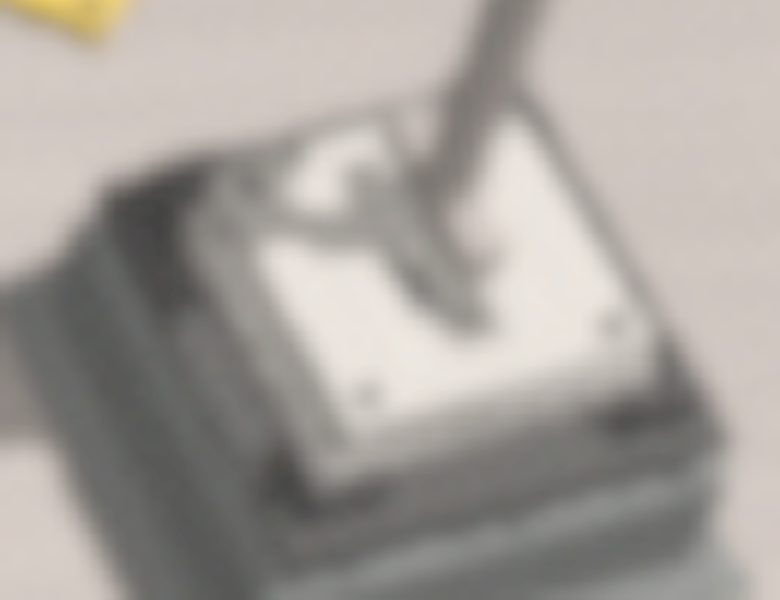

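View pics/top6.png

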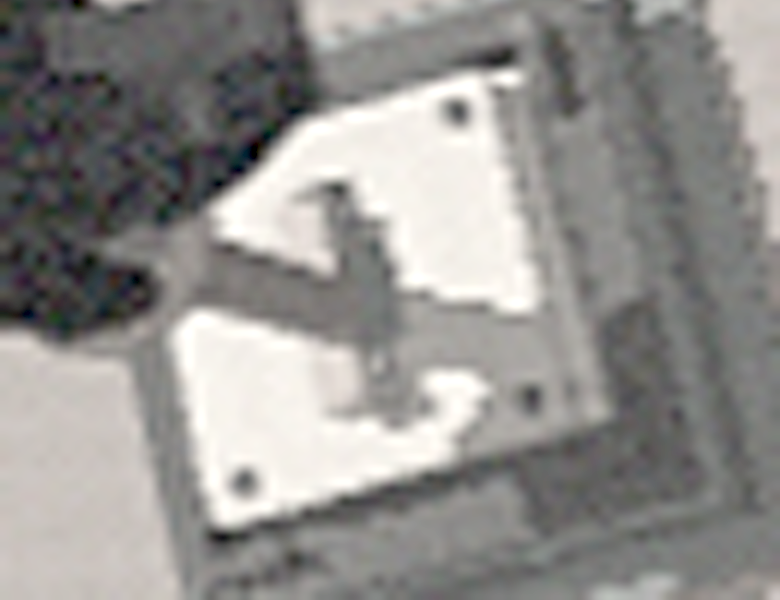

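```bash
cat > ov.py <<'E'
from h import *
import sys
def ov(tag,plates={"scene":(479.8,247.0),"top":(476.1,250.1)},dz=309.2,off=(0,0)):
    p,M,s=tool();p=p*1000
    a=np.arctan2(M[1,0],M[0,0]);c,sn=np.cos(a),np.sin(a)
    hz=p[2]-dz
    for n,w in(("scene",(350,165,65,60)),("top",(145,205,65,60))):
        k=12;f=grab_frame(n);x,y,W,H=w
        im=np.clip(255*(cv2.resize(f["image"][y:y+H,x:x+W],None,fx=k,fy=k,interpolation=cv2.INTER_CUBIC).clip(0,255)/200.).clip(0,1)**.6,0,255).astype(np.uint8)
        im=im[:600]
        def pl(cen,B,z,col,a):
            B=np.array(B,float);c,sn=np.cos(a),np.sin(a)
            P=np.c_[cen[0]+c*B[:,0]-sn*B[:,1],cen[1]+sn*B[:,0]+c*B[:,1],np.full(len(B),z)]/1000
            uv=(proj(f,P)-[x,y]+.5)*k
            cv2.polylines(im,[uv.astype(np.int32)],True,col,1)
        r=lambda X,Y:[(-X,-Y),(X,-Y),(X,Y),(-X,Y)]
        pl(plates[n],r(32,32),68,(255,0,0),np.radians(14)); pl(plates[n],r(21,5.5),68,(255,0,0),np.radians(14))
        q=p[:2]+off[0]*np.array([c,sn])+off[1]*np.array([-sn,c])
        pl(q,r(18,4),hz+8,(0,255,0),a);pl(q,r(18,4),hz,(0,0,255),a)
        print(n,"plate uv",proj(f,np.array([*plates[n],68])/1000),"foot uv",proj(f,np.array([*q,hz])/1000))
        cv2.imwrite(f"pics/{n}_{tag}.png",im)
if __name__=="__main__": ov(sys.argv[1])
E
python3 ov.py 7
```

```text
scene plate uv [[385.49386862 195.98798614]] foot uv [[387.64042107 191.40128664]]
top plate uv [[173.62115661 239.34100416]] foot uv [[171.92300032 238.75329026]]
```

View pics/scene_7.png

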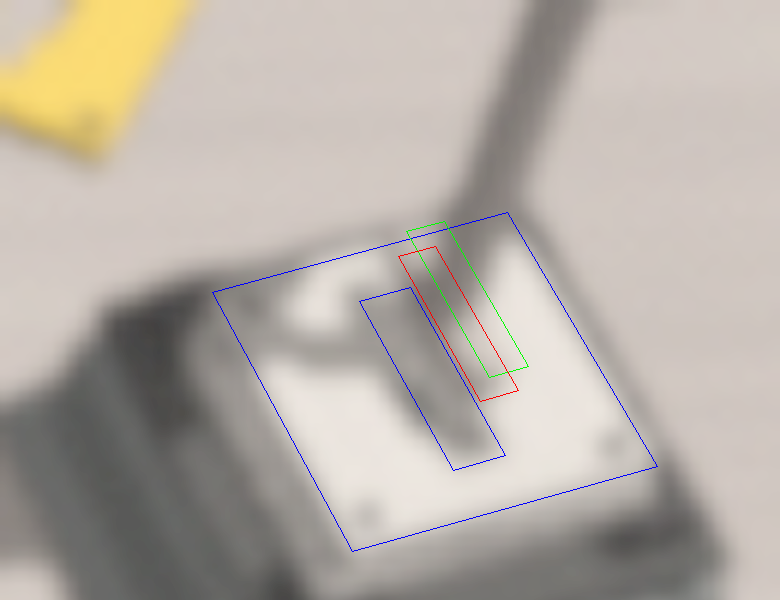

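View pics/top_7.png

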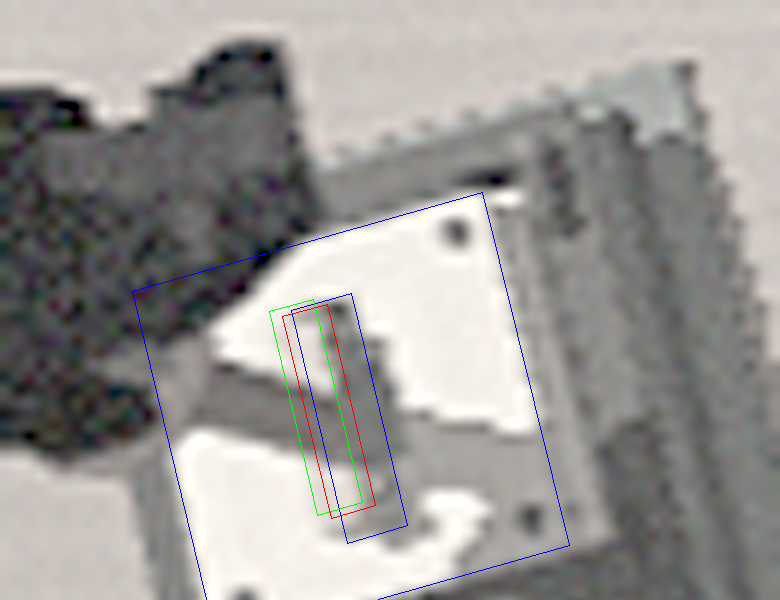

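The overlays show the foot close to the slot. Judging by the pinkish foot ends it lies slightly -x/-y of where the robot's pose predicts it. I'll measure the shaft axis in each view relative to the plate seen in that same view, so the camera bias cancels.

Run:
```python
from h import *
p,M,s=tool();print(p*1000)
ft=grab_frame("top");fs=grab_frame("scene")
g=ft["image"].mean(2);print(g[230:250,160:176].astype(int))
h=fs["image"].mean(2);print(h[160:192:2,378:406].astype(int))
```

```text
[476.15712173 249.89442492 390.28309964]
[[  7  27  11  22  67 147 194 187 184 180 145  99  50  46 128 188]
 [ 23  17  28  90 175 200 189 188 175 133  99  94  69  47 100 171]
 [ 12  33 104 180 198 184 182 180 161 156 163 137  69  83  87 158]
 [ 58  65  86 146 195 188 184 172 148 151 164 134  49  64  53  72]
 [ 88  80  83 151 201 195 190 184 166 160 159 149  91  57  53  73]
 [ 88  79  61  42  54 107 171 191 171 162 161 150 100  72  58  54]
 [ 89  85  61  49  54  40  47  54 101 137 147 170 143  49  61  52]
 [ 82  79  61  59  58  59  51  57  49  45  55 108 117  51  60  59]
 [ 82  68  57  58  60  60  63  56  57  56  54  53  56  56  61  56]
 [ 72  52  61  58  55  60  61  60  60  58  53  62  58  57  56  57]
 [ 69  78  76  70  59  54  52  55  60  65  60  61  62  57  56  58]
 [138 210 196 156 124 101  77  65  58  59  54  59  60  60  60  52]
 [207 189 190 186 191 196 193 150 103  95  66  66  65  67  59  63]
 [196 188 184 182 181 182 187 194 196 188 154 121  84  84  65  58]
 [196 188 185 182 182 179 180 183 188 185 175 161 167 163 126  90]
 [194 188 182 183 181 179 180 185 185 183 176 155 157 
[... 1454 characters left out ...]
135 135 135 135 136 135 134 132 127 113  88  67  61  65  73  89 111 126
  132 134 133 134 134 133 133 133 133 134]
 [135 134 132 130 128 127 122 114  99  76  62  59  62  68  72  83 103 122
  132 134 134 133 134 134 135 134 135 135]
 [114 112 109 104 102 110 116 109  90  67  59  62  71  83  92  86  81  97
  119 130 133 134 131 134 133 133 133 133]
 [136 140 142 132 110 105 112 103  79  63  61  70  89 120 143 140 114  91
  100 121 132 133 134 133 134 133 132 133]
 [147 134 127 124 111  89  75  66  60  59  66  82 114 146 162 165 154 128
  101 100 119 129 132 132 132 132 133 133]
 [132 105  92  93  90  77  63  57  58  67  80 105 136 158 165 167 167 157
  134 109 100 113 126 132 132 132 132 132]]
```

```bash
cat > shaft.py <<'E'
from h import *
def edges(prof,lo,thr):
    # dark run containing min; subpixel crossings of thr
    i=int(np.argmin(prof));a=i
    while a>0 and prof[a-1]<thr:a-=1
    b=i
    while b<len(prof)-1 and prof[b+1]<thr:b+=1
    if a==0 or b==len(prof)-1:return None
    l=a-1+(prof[a-1]-thr)/(prof[a-1]-prof[a]);r=b+(thr-prof[b])/(prof[b+1]-prof[b])
    return lo+l,lo+r
def axis(f,pts):
    # camera plane with vertical axis: normal (horizontal) from rays, least squares
    o,v=ray(f,pts);a=np.arctan2(v[:,1],v[:,0]);return o[:2]*1000,a
def measure(ft,fs,tc=range(163,168),sr=range(166,180),trow=(228,250),scol=(378,404),tt=120,ts=98):
    g=ft["image"].mean(2);h=fs["image"].mean(2);T=[];S=[]
    for c in tc:
        e=edges(g[trow[0]:trow[1],c],trow[0],tt)
        if e:T.append((c,(e[0]+e[1])/2,e[1]-e[0]))
    for r in sr:
        e=edges(h[r,scol[0]:scol[1]],scol[0],ts)
        if e:S.append(((e[0]+e[1])/2,r,e[1]-e[0]))
    return np.array(T),np.array(S)
E
python3 - <<'E'
from shaft import *
ft=grab_frame("top");fs=grab_frame("scene")
T,S=measure(ft,fs);print(T.round(2));print(S.round(2))
N=[];B=[];
p,M,s=tool()
for nm,f,P,pl in(("top",ft,T,(476.1,250.1)),("scene",fs,S,(479.8,247.))):
    o,a=axis(f,P[:,:2]);print(nm,"az",np.degrees(a).round(2))
    am=np.median(a);n=np.array([-np.sin(am),np.cos(am)])
    print("  shaft-TCP(mm along n)",n.round(2),n@(o-p[:2]*1000), " shaft-plate",n@(o-np.array(pl)))
    N.append(n);B.append(n@(o-np.array(pl)))
d=np.linalg.solve(N,B);print("hanger minus plate, world mm",d)
c,s_=np.cos(np.radians(14)),np.sin(np.radians(14));print("in slot axes",c*d[0]+s_*d[1],-s_*d[0]+c*d[1])
E
```

```text
[[167.   238.57   6.11]]
[[395.74 166.     6.03]
 [395.35 167.     6.04]
 [395.   168.     5.9 ]
 [394.56 169.     5.81]
 [394.17 170.     5.89]
 [393.77 171.     5.93]
 [393.42 172.     5.81]
 [393.01 173.     5.64]
 [392.55 174.     5.72]
 [392.21 175.     5.74]
 [391.86 176.     5.65]
 [391.47 177.     5.64]
 [391.06 178.     5.51]
 [390.71 179.     5.42]]
top az [71.84]
  shaft-TCP(mm along n) [-0.95  0.31] 2.5049258297136188  shaft-plate 2.457508221966536
scene az [152.49 152.49 152.49 152.51 152.51 152.51 152.51 152.52 152.54 152.53
 152.53 152.53 152.54 152.54]
  shaft-TCP(mm along n) [-0.46 -0.89] 2.7760999699883087  shaft-plate 2.0012275759554234
hanger minus plate, world mm [-2.84134594 -0.77772815]
in slot axes -2.9450952876767413 -0.06724250663542863
```

```bash
python3 -m jog '[[[0.29,0,0],0,1],[[0.29,0.6,0],0,1],[[0.29,1.1,0],0,1],[[0.29,1.3,0],0,1],[[0.29,1.4,0],0,1],[[0.29,1.4,0],0,1]]'
python3 - <<'E'
from shaft import *
ft=grab_frame("top");fs=grab_frame("scene")
cv2.imwrite("pics/top8.png",cv2.resize(ft["image"][205:265,145:210],None,fx=10,fy=10,interpolation=cv2.INTER_CUBIC))
cv2.imwrite("pics/scene8.png",cv2.resize(fs["image"][160:220,345:415],None,fx=10,fy=10,interpolation=cv2.INTER_CUBIC))
E
```

```text
clock: 10.1
tcp_pos: [0.4789, 0.2506, 0.376]
orientation: [-1.562, -0.192, 0.192]
contact_force: [-1.0, -0.7, -2.2]
grip_width: 0.0175
```

View pics/top8.png

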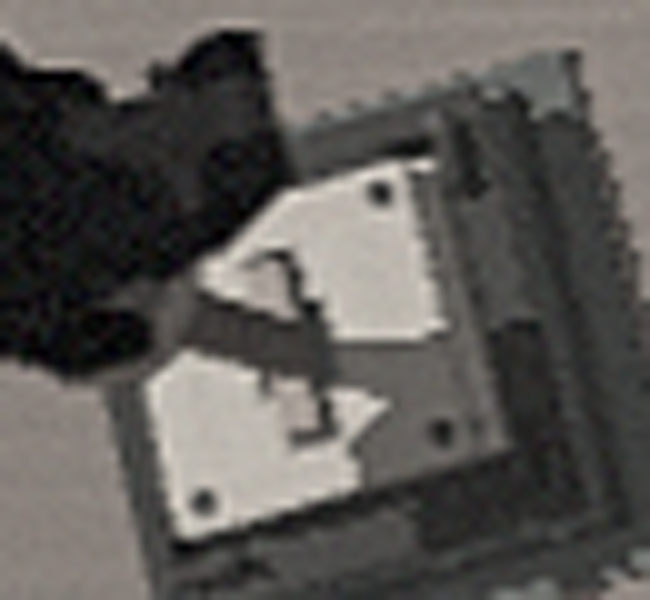

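View pics/scene8.png

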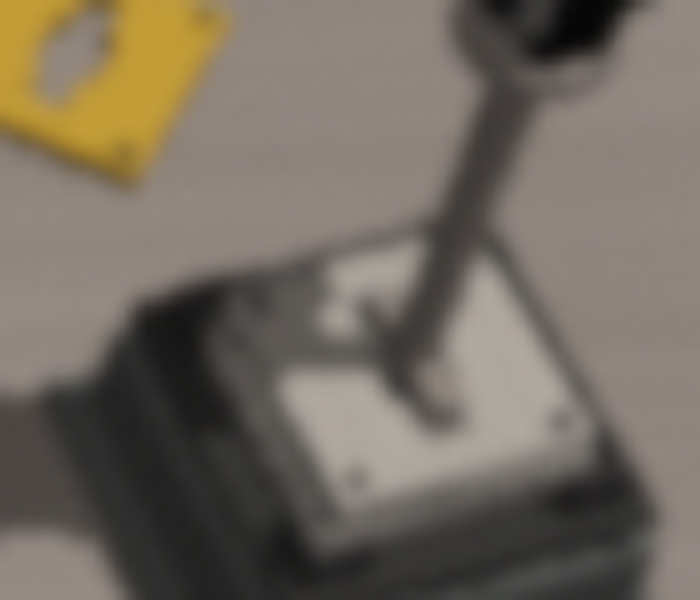

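The foot sits centred in the top plate's slot in the top view, with foot ends at rows 255 and 432 and slot ends at about 243 and 443. Force shows only the hanger's weight, so I continue down gently.

```bash
cat > st.py <<'E'
from h import *
F=[];Z=[]
for i in range(5):
    s=get_obs();F.append(s["contact_force"]);Z.append(s["tcp_pos"]);grab_frame("top")
p=np.mean(Z,0)*1000;a=np.radians(14);c,n=np.cos(a),np.sin(a);F=np.mean(F,0)
d=p[:2]-[478.9,250.6]
print("t %.2f z %.2f foot %.1f  slot-x %.2f slot-y %.2f | F slotx %.2f sloty %.2f z %.2f"%(s["clock"],p[2],p[2]-309.2,c*d[0]+n*d[1],-n*d[0]+c*d[1],c*F[0]+n*F[1],-n*F[0]+c*F[1],F[2]))
E
python3 st.py; python3 -m jog '[[[0,0.2,0],0,1],[[0,0.35,0],0,1],[[0,0.35,0],0,1]]' >/dev/null; python3 st.py
```

```text
t 10.40 z 376.11 foot 66.9  slot-x -0.02 slot-y -0.05 | F slotx -0.19 sloty 0.19 z -1.94
t 11.03 z 372.41 foot 63.2  slot-x -0.07 slot-y -0.05 | F slotx 0.14 sloty -0.13 z -2.18
```

```bash
python3 -m jog '[[[0,0.15,0],0,1],[[0,0.25,0],0,1],[[0,0.25,0],0,1]]' >/dev/null; python3 st.py
```

```text
t 11.65 z 369.92 foot 60.7  slot-x -0.08 slot-y 0.02 | F slotx -0.48 sloty 0.41 z -2.07
```

```bash
python3 -m jog '[[[0,0.15,0],0,1],[[0,0.2,0],0,1],[[0,0.2,0],0,1]]' >/dev/null; python3 st.py
```

```text
t 12.28 z 367.93 foot 58.7  slot-x -0.07 slot-y -0.07 | F slotx -0.18 sloty 0.04 z -2.28
```

```bash
python3 -m jog '[[[0,0.15,0],0,1],[[0,0.25,0],0,1],[[0,0.25,0],0,1]]' >/dev/null; python3 st.py
```

```text
t 12.90 z 365.42 foot 56.2  slot-x -0.07 slot-y -0.05 | F slotx 0.03 sloty 0.47 z -2.03
```

```bash
python3 -m jog '[[[0,0.1,0],0,1],[[0,0.2,0],0,1],[[0,0.2,0],0,1]]' >/dev/null; python3 st.py
```

```text
t 13.53 z 363.75 foot 54.5  slot-x 0.06 slot-y -0.07 | F slotx -0.69 sloty 0.38 z 2.70
```

Contact: about 4.8 N at foot height 54.5 mm, which fits standing on the lowest plate (face at 56 mm). The foot is therefore already through the top and middle slots. I'll use the nest outline to judge which side the lowest plate is offset to.

```bash
python3 -m jog '[[[0,-0.2,0],0,1],[[0,-0.25,0],0,1]]' >/dev/null; python3 st.py
python3 - <<'E'
from h import *
ft=grab_frame("top");fs=grab_frame("scene")
k=np.array
for z in(0,.004,.008):
    C=onz(ft,k([(80,180),(440,70),(525,415),(170,530)])/7+[140,200]-.5+.07,z)[:,:2]*1000
    print(z,C.round(1).tolist(),C.mean(0).round(1),[np.linalg.norm(C[i]-C[i-1]).round(1) for i in range(4)])
D=onz(fs,k([(65,245),(195,508),(505,412)])/7+[340,165]-.5+.07,0.004)[:,:2]*1000
print(D,(D[0]+D[2])/2,[np.linalg.norm(D[i]-D[i-1]).round(1) for i in range(3)])
im=cv2.imread("pics/top0.png");cv2.imwrite("pics/nestbig.png",np.clip(cv2.resize(im[208:275,148:218],None,fx=9,fy=9,interpolation=cv2.INTER_CUBIC)*1.6,0,255).astype(np.uint8)[:600])
E
```

```text
t 14.03 z 365.63 foot 56.4  slot-x -0.23 slot-y -0.01 | F slotx 0.04 sloty 0.29 z -1.82
0 [[515.9, 321.5], [547.7, 203.9], [436.5, 177.1], [403.3, 291.0]] [475.9 248.4] [np.float64(116.7), np.float64(121.9), np.float64(114.4), np.float64(118.7)]
0.004 [[515.4, 320.2], [547.1, 203.0], [436.3, 176.3], [403.2, 289.8]] [475.5 247.3] [np.float64(116.2), np.float64(121.4), np.float64(114.0), np.float64(118.2)]
0.008 [[514.9, 318.8], [546.5, 202.1], [436.1, 175.5], [403.2, 288.6]] [475.2 246.3] [np.float64(115.8), np.float64(120.9), np.float64(113.5), np.float64(117.8)]
[[441.47146823 175.23922476]
 [551.52915897 202.58661245]
 [521.02775894 316.08071097]] [481.24961359 245.65996786] [np.float64(161.8), np.float64(113.4), np.float64(117.5)]
```

View pics/nestbig.png

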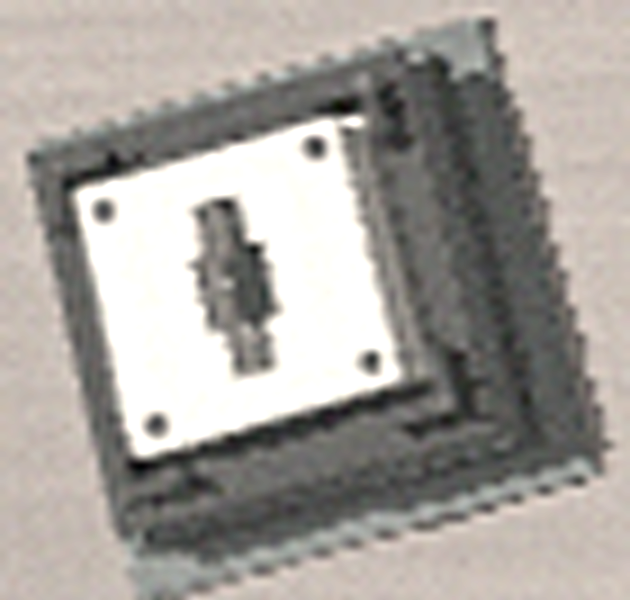

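```bash
python3 -m jog '[[[0.02,0,-0.15],0,1],[[0.02,0,-0.28],0,1],[[0.02,0,-0.28],0,1],[[0.02,0.1,-0.28],0,1],[[0.02,0.18,-0.28],0,1],[[0.02,0.18,-0.28],0,1]]' >/dev/null; python3 st.py
```

```text
t 15.12 z 364.13 foot 54.9  slot-x 0.12 slot-y -2.87 | F slotx 0.21 sloty -0.18 z -2.33
```

```bash
python3 -m jog '[[[0,0.1,0],0,1],[[0,0.2,0],0,1],[[0,0.2,0],0,1]]' >/dev/null; python3 st.py
```

```text
t 15.75 z 362.12 foot 52.9  slot-x 0.13 slot-y -2.87 | F slotx -0.01 sloty -0.34 z -2.10
```

```bash
python3 -m jog '[[[0,0.15,0],0,1],[[0,0.3,0],0,1],[[0,0.4,0],0,1],[[0,0.4,0],0,1]]' >/dev/null; python3 st.py;  python3 -m jog '[[[0,0.15,0],0,1],[[0,0.3,0],0,1],[[0,0.5,0],0,1],[[0,0.5,0],0,1]]' >/dev/null; python3 st.py
```

```text
t 16.50 z 358.12 foot 48.9  slot-x 0.12 slot-y -2.87 | F slotx -0.01 sloty -0.35 z -2.01
t 17.25 z 353.09 foot 43.9  slot-x 0.11 slot-y -2.82 | F slotx -0.13 sloty -0.22 z -2.10
```

```bash
python3 -m jog '[[[0,0.3,0],0,1],[[0,0.6,0],0,1],[[0,0.9,0],0,1],[[0,1.2,0],0,1],[[0,1.5,0],0,1],[[0,1.8,0],0,1],[[0,2.0,0],0,1],[[0,2.0,0],0,1]]' >/dev/null; python3 st.py; python3 -c "
from h import *
print(get_obs()['joints'])
f=grab_frame('scene');cv2.imwrite('pics/s9.png',cv2.resize(f['image'][100:240,310:450],None,fx=4,fy=4,interpolation=cv2.INTER_CUBIC))"
```

```text
t 18.50 z 333.19 foot 24.0  slot-x 0.17 slot-y -2.85 | F slotx -0.07 sloty -0.47 z -2.20
[-0.69242438  0.33978544  0.12241869  1.95599222 -0.05428514  0.84860685
  1.27387961]
```

View pics/s9.png

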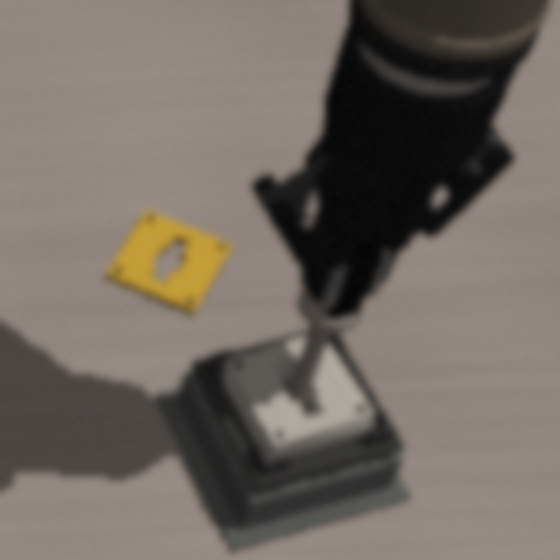

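The scene view shows the hanger sunk through the stack, with the top plate lying flat. Now the quarter turn, with the small axis offset compensated.

```bash
python3 -m jog '[[[0,0,-0.045],0.157,1],[[-0.01,0,-0.09],0.314,1],[[-0.03,0,-0.13],0.471,1],[[-0.055,0,-0.17],0.628,1],[[-0.085,0,-0.205],0.785,1],[[-0.12,0,-0.235],0.942,1],[[-0.16,0,-0.26],1.1,1],[[-0.2,0,-0.275],1.257,1],[[-0.245,0,-0.285],1.414,1],[[-0.29,0,-0.29],1.571,1]]'; python3 -m jog '[[[0,0,0],0,1],[[0,0,0],0,1]]' ; python3 st.py; python3 -c "
from h import *
plan([0,0,0],14)"
```

```text
clock: 19.85
tcp_pos: [0.4776, 0.2445, 0.3333]
orientation: [-1.313, 1.031, -1.031]
contact_force: [-0.3, -0.2, -2.5]
grip_width: 0.017
clock: 20.1
tcp_pos: [0.4776, 0.2445, 0.3333]
orientation: [-1.316, 1.025, -1.025]
contact_force: [-0.5, 0.4, -1.7]
grip_width: 0.0171
t 20.30 z 333.23 foot 24.0  slot-x -2.74 slot-y -5.75 | F slotx -0.10 sloty 0.10 z -1.88
clock 20.35 tcp [477.7 244.3 333.2] F [-0.5   1.16 -2.54] w 0.0168
jaw yaw 14.02 down [ 0.e+00  1.e-04 -1.e+00]
shift cm [ 12.133  33.315 -52.265]
twist (tool y points down => minus world) 0.0004
```

```bash
python3 -m jog '[[[0,-0.4,0],0,1],[[0,-0.8,0],0,1],[[0,-1.2,0],0,1],[[0,-1.6,0],0,1],[[0,-1.8,0],0,1],[[0,-2.0,0],0,1],[[0,-2.0,0],0,1]]' >/dev/null; python3 st.py;python3 -m jog '[[[0,-0.2,0],0,1],[[0,-0.4,0],0,1],[[0,-0.6,0],0,1],[[0,-0.8,0],0,1],[[0,-1.0,0],0,1],[[0,-1.0,0],0,1]]' >/dev/null; python3 st.py; python3 -c "
from h import *
f=grab_frame('scene');cv2.imwrite('pics/s10.png',cv2.resize(f['image'][100:240,310:450],None,fx=4,fy=4,interpolation=cv2.INTER_CUBIC))"
```

```text
t 21.43 z 353.00 foot 43.8  slot-x -2.87 slot-y -5.76 | F slotx 0.23 sloty -0.11 z -3.60
t 22.43 z 363.19 foot 54.0  slot-x -2.77 slot-y -5.74 | F slotx -0.16 sloty -0.19 z -3.90
```

View pics/s10.png

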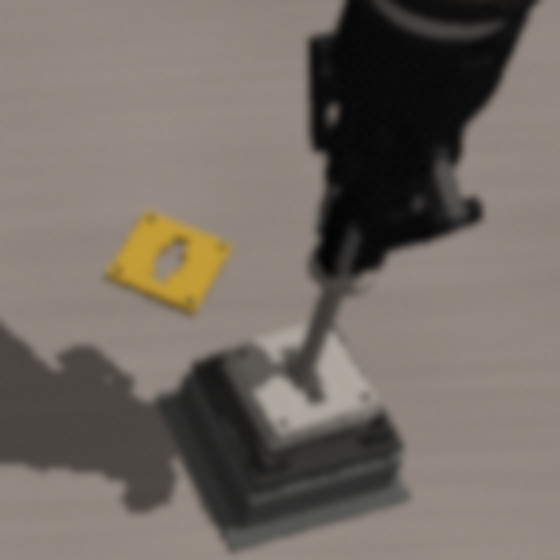

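The weight is now 3.8 N, so all three plates are on the foot. The picture shows the stack raised in its guides. I continue lifting.

```bash
python3 -m jog '[[[0,-0.6,0],0,1],[[0,-1.2,0],0,1],[[0,-1.8,0],0,1],[[0,-2.5,0],0,1],[[0,-3.5,0],0,1],[[0,-4.5,0],0,1],[[0,-5.5,0],0,1],[[0,-6,0],0,1],[[0,-6,0],0,1],[[0,-6,0],0,1]]' >/dev/null; python3 st.py
python3 - <<'E'
from h import *
for n,w in(("scene",(310,90,140,140)),("top",(110,170,140,120))):
    f=grab_frame(n);x,y,a,b=w
    cv2.imwrite(f'pics/{n}11.png',cv2.resize(f['image'][y:y+b,x:x+a],None,fx=4,fy=4,interpolation=cv2.INTER_CUBIC))
plan([433.5,-204.8,434],14)
E
```

```text
t 23.98 z 422.81 foot 113.6  slot-x -2.89 slot-y -5.74 | F slotx 0.08 sloty 0.00 z -3.37
clock 24.12 tcp [477.6 244.3 423. ] F [ 1.95 -0.27 -3.52] w 0.0175
jaw yaw 13.98 down [-2.e-04 -2.e-04 -1.e+00]
shift cm [ 42.52   -1.086 -15.128]
twist (tool y points down => minus world) -0.0004
```

View pics/scene11.png

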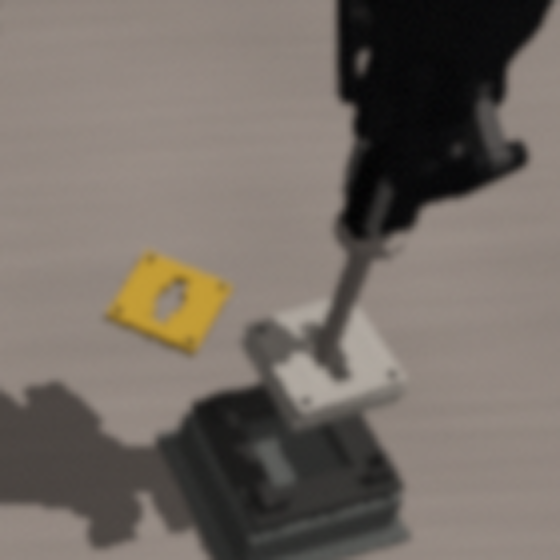

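View pics/top11.png

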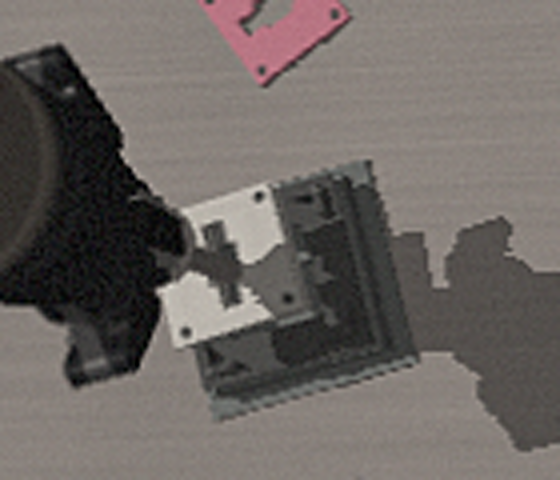

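Both views show an empty nest platform and the plates on the foot. I carry the hanger to just in front of the fork.

```bash
python3 -c "
from h import *
plan([431.1,-207.9,423],14)"; python3 -m jog '[[[1,0,0],0,1],[[3,0,0],0,1],[[6.5,0,-2],0,1],[[10,0,-4],0,1],[[13.5,0,-6],0,1],[[17,0,-8],0,1],[[20.5,0,-10],0,1],[[24,0,-12],0,1],[[27.5,0,-13.5],0,1],[[31,0,-15],0,1]]'; python3 -c "
from h import *
plan([431.1,-207.9,423],14)"
```

```text
clock 24.12 tcp [477.6 244.3 423. ] F [ 1.95 -0.27 -3.52] w 0.0175
jaw yaw 13.98 down [-2.e-04 -2.e-04 -1.e+00]
shift cm [ 4.2762e+01  1.4000e-02 -1.5436e+01]
twist (tool y points down => minus world) -0.0004
clock: 25.38
tcp_pos: [0.4058, -0.0956, 0.4233]
orientation: [-1.313, 1.029, -1.029]
contact_force: [0.5, 0.6, -3.3]
grip_width: 0.0169
clock 25.38 tcp [405.8 -95.6 423.3] F [ 0.45  0.58 -3.31] w 0.0169
jaw yaw 13.87 down [ 7.e-04  8.e-04 -1.e+00]
shift cm [11.512  0.022 -0.241]
twist (tool y points down => minus world) -0.0023
```

```bash
python3 -m jog '[[[3.5,0,-0.1],0,1],[[7,0,-0.2],0,1],[[9.5,0,-0.3],0,1],[[11,0,-0.4],0,1],[[11.7,0,-0.4],0,1],[[11.7,0,-0.4],0,1],[[11.7,0,-0.4],0,1]]'; python3 -c "
from h import *
plan([431.1,-207.9,367],14)"
```

```text
clock: 26.25
tcp_pos: [0.4311, -0.2068, 0.4231]
orientation: [-1.315, 1.028, -1.027]
contact_force: [-0.2, 0.3, -3.1]
grip_width: 0.0173
clock 26.25 tcp [ 431.1 -206.8  423.1] F [-0.24  0.31 -3.12] w 0.0173
jaw yaw 14.01 down [-1.e-04  6.e-04 -1.e+00]
shift cm [ 0.108  5.611 -0.028]
twist (tool y points down => minus world) 0.0002
```

```bash
python3 -m jog '[[[0,1.5,0],0,1],[[0.05,3,0],0,1],[[0.1,4.5,0],0,1],[[0.1,5.5,0],0,1],[[0.1,5.5,0],0,1],[[0.1,5.5,0],0,1]]'
python3 - <<'E'
from h import *
plan([431.1,-207.9,368],14)
for n,w in(("scene",(125,110,140,140)),("top",(330,140,140,140))):
    f=grab_frame(n);x,y,a,b=w
    cv2.imwrite(f'pics/{n}12.png',np.clip(255*(cv2.resize(f["image"][y:y+b,x:x+a],None,fx=4,fy=4,interpolation=cv2.INTER_CUBIC)/180.).clip(0,1)**.6,0,255).astype(np.uint8))
E
```

```text
clock: 27.0
tcp_pos: [0.4317, -0.2084, 0.3684]
orientation: [-1.315, 1.027, -1.028]
contact_force: [-0.3, 0.3, -3.4]
grip_width: 0.0172
clock 27.00 tcp [ 431.7 -208.4  368.4] F [-0.27  0.33 -3.41] w 0.0172
jaw yaw 13.97 down [ 4.e-04 -3.e-04 -1.e+00]
shift cm [-0.063  0.042 -0.051]
twist (tool y points down => minus world) -0.0006
```

View pics/scene12.png

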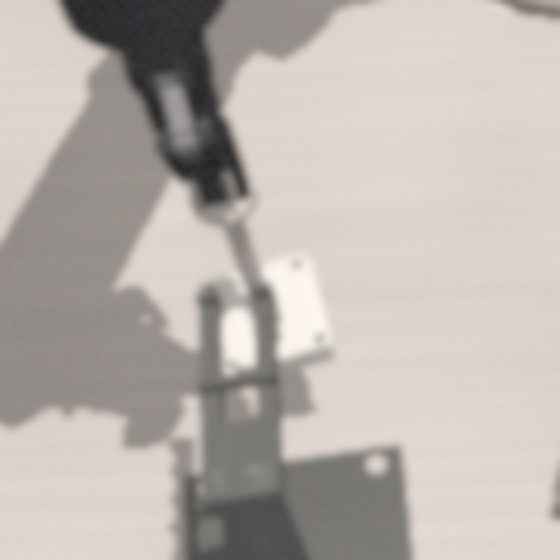

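View pics/top12.png

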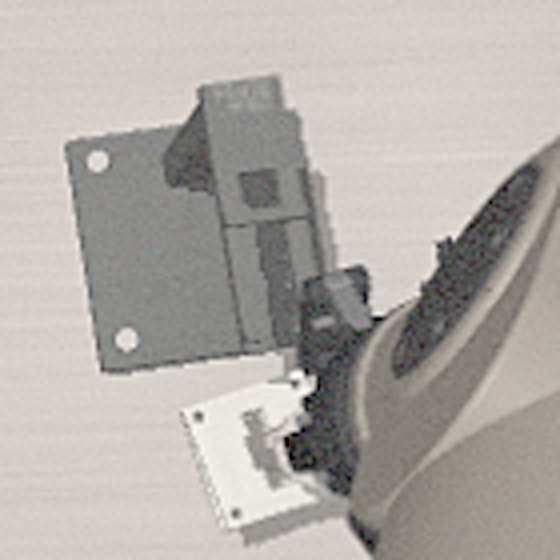

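The views show the loaded hanger in front of the open fork end, with the collar in line with the gap to within about 1 mm. The plates are flat and below prong level. I now advance along the fork.

```bash
python3 -c "
from h import *
plan([510.7,-199.5,367.5],14);plan([470.7,-203.7,367.5],14)"; python3 -m jog '[[[0.1,0.05,0.7],0,1],[[0.3,0.05,2],0,1],[[0.45,0.05,3.3],0,1],[[0.5,0.05,3.9],0,1],[[0.5,0.05,3.9],0,1]]'; python3 -c "
from h import *
plan([510.7,-199.5,367.5],14)"
```

```text
clock 27.10 tcp [ 431.8 -208.3  368.6] F [ 0.27  0.66 -3.03] w 0.0170
jaw yaw 13.98 down [ 1.1e-03 -2.0e-04 -1.0e+00]
shift cm [1.048 0.122 7.869]
twist (tool y points down => minus world) -0.0004
clock 27.10 tcp [ 431.8 -208.3  368.6] F [ 0.27  0.66 -3.03] w 0.0170
jaw yaw 13.98 down [ 1.1e-03 -2.0e-04 -1.0e+00]
shift cm [0.489 0.118 3.886]
twist (tool y points down => minus world) -0.0004
clock: 27.72
tcp_pos: [0.4712, -0.2034, 0.3675]
orientation: [-1.316, 1.027, -1.027]
contact_force: [-0.6, 0.0, -3.0]
grip_width: 0.0173
clock 27.73 tcp [ 471.2 -203.4  367.5] F [-0.62  0.03 -2.97] w 0.0173
jaw yaw 14.02 down [-4.e-04 -5.e-04 -1.e+00]
shift cm [0.576 0.    3.931]
twist (tool y points down => minus world) 0.0003
```

```bash
python3 -m jog '[[[0.15,0,1],0,1],[[0.3,0,2],0,1],[[0.45,0,3],0,1],[[0.55,0,3.7],0,1],[[0.58,0,3.93],0,1],[[0.58,0,3.93],0,1],[[0.58,0,3.93],0,1]]'
python3 - <<'E'
from h import *
plan([510.7,-199.5,355],14)
for n,w in(("scene",(125,110,140,140)),("top",(330,140,140,140))):
    f=grab_frame(n);x,y,a,b=w
    cv2.imwrite(f'pics/{n}13.png',np.clip(255*(cv2.resize(f["image"][y:y+b,x:x+a],None,fx=4,fy=4,interpolation=cv2.INTER_CUBIC)/180.).clip(0,1)**.6,0,255).astype(np.uint8))
E
```

```text
clock: 28.6
tcp_pos: [0.5098, -0.1999, 0.3677]
orientation: [-1.315, 1.028, -1.028]
contact_force: [-0.1, 0.4, -3.7]
grip_width: 0.0171
clock 28.60 tcp [ 509.8 -199.9  367.7] F [-0.11  0.43 -3.66] w 0.0171
jaw yaw 13.95 down [-3.e-04  2.e-04 -1.e+00]
shift cm [-0.017  1.265  0.098]
twist (tool y points down => minus world) -0.0008
```

View pics/scene13.png

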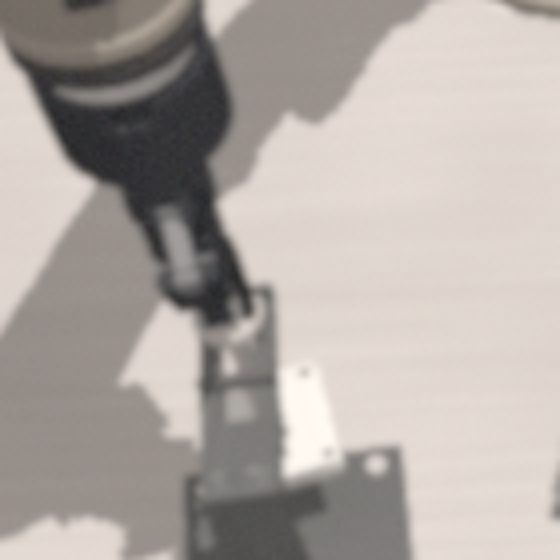

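View pics/top13.png

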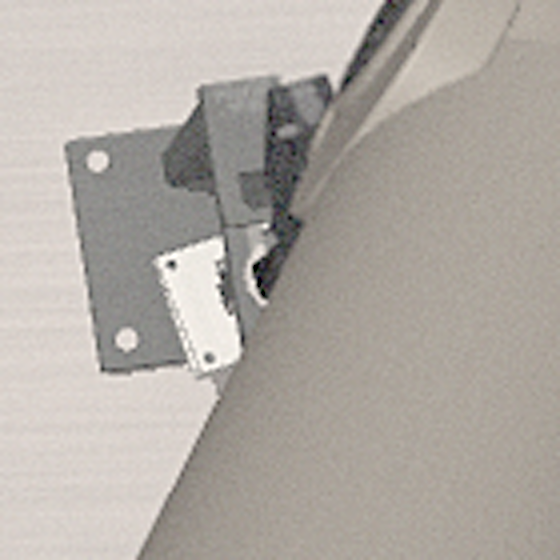

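The views show the collar between the lips and the back stop, over the gap, with the plates hanging below. I lower onto the seat.

```bash
python3 -m jog '[[[0,0.4,0.04],0,1],[[0,0.8,0.04],0,1],[[0,1.1,0.04],0,1],[[0,1.2,0.04],0,1],[[0,1.2,0.04],0,1]]' >/dev/null; python3 st.py;python3 -m jog '[[[0,0.08,0],0,1],[[0,0.1,0],0,1],[[0,0.1,0],0,1]]' >/dev/null; python3 st.py
```

```text
t 29.52 z 355.73 foot 46.5  slot-x -78.19 slot-y -444.57 | F slotx 0.24 sloty -0.46 z -3.56
t 30.15 z 354.68 foot 45.5  slot-x -78.21 slot-y -444.53 | F slotx 0.00 sloty 0.61 z -3.72
```

```bash
python3 -m jog '[[[0,0.04,0],0,1],[[0,0.06,0],0,1],[[0,0.06,0],0,1]]' >/dev/null; python3 st.py
```

```text
t 30.77 z 354.27 foot 45.1  slot-x -78.21 slot-y -444.58 | F slotx -0.99 sloty 0.95 z 0.26
```

```bash
python3 -m jog '[[[0,0,0],0,1],[[0,0,0],0,1]]' 20; python3 -m jog '[[[0,0,0],0,0.55],[[0,0,0],0,0.45],[[0,0,0],0,0.4],[[0,0,0],0,0.4],[[0,0,0],0,0.4]]' ; python3 st.py
python3 - <<'E'
from h import *
f=grab_frame("scene");x,y,a,b=125,110,140,140
cv2.imwrite('pics/scene14.png',np.clip(255*(cv2.resize(f["image"][y:y+b,x:x+a],None,fx=4,fy=4,interpolation=cv2.INTER_CUBIC)/180.).clip(0,1)**.6,0,255).astype(np.uint8))
E
```

```text
clock: 31.08
tcp_pos: [0.5106, -0.1997, 0.3543]
orientation: [-1.315, 1.028, -1.028]
contact_force: [-2.2, 0.2, 2.8]
grip_width: 0.017
clock: 31.7
tcp_pos: [0.5106, -0.1996, 0.3541]
orientation: [-1.315, 1.028, -1.028]
contact_force: [0.5, 0.3, 0.6]
grip_width: 0.0251
t 31.90 z 354.08 foot 44.9  slot-x -78.20 slot-y -444.53 | F slotx -0.12 sloty -0.15 z 0.32
```

View pics/scene14.png

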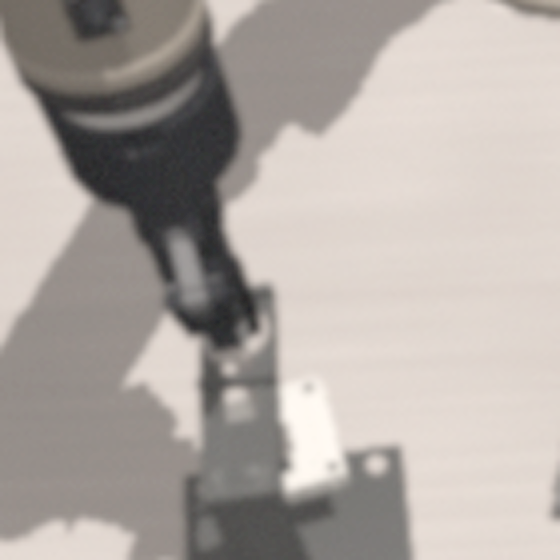

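Force is back to zero and the hanger still hangs. I'll open fully, retreat straight up, then move aside.

```bash
python3 -m jog '[[[0,0,0],0,0],[[0,0,0],0,-0.5],[[0,0,0],0,-0.5],[[0,-1,0],0,-0.5],[[0,-3,0],0,-0.5],[[0,-6,0],0,-0.5],[[0,-10,0],0,-0.5],[[0,-13,0],0,-0.5],[[0,-13,0],0,-0.5]]'; python3 -m jog '[[[-5,0,0],0,-0.5],[[-10,0,0],0,-0.5],[[-15,0,0],0,-0.5],[[-20,0,0],0,-0.5],[[-25,0,0],0,-0.5],[[-25,0,0],0,-0.5],[[-25,0,0],0,-0.5]]'
python3 - <<'E'
from h import *
for n,w in(("scene",(125,110,140,140)),("top",(330,140,140,140))):
    f=grab_frame(n);x,y,a,b=w
    cv2.imwrite(f'pics/{n}15.png',np.clip(255*(cv2.resize(f["image"][y:y+b,x:x+a],None,fx=4,fy=4,interpolation=cv2.INTER_CUBIC)/180.).clip(0,1)**.6,0,255).astype(np.uint8))
    cv2.imwrite(f'pics/{n}15full.png',f["image"])
E
```

```text
clock: 33.12
tcp_pos: [0.5109, -0.2004, 0.4869]
orientation: [-1.312, 1.024, -1.031]
contact_force: [-1.6, -0.7, -0.7]
grip_width: 0.0638
clock: 34.0
tcp_pos: [0.45, 0.0424, 0.4837]
orientation: [-1.316, 1.028, -1.028]
contact_force: [0.1, 0.5, 0.4]
grip_width: 0.0639
```

View pics/scene15.png

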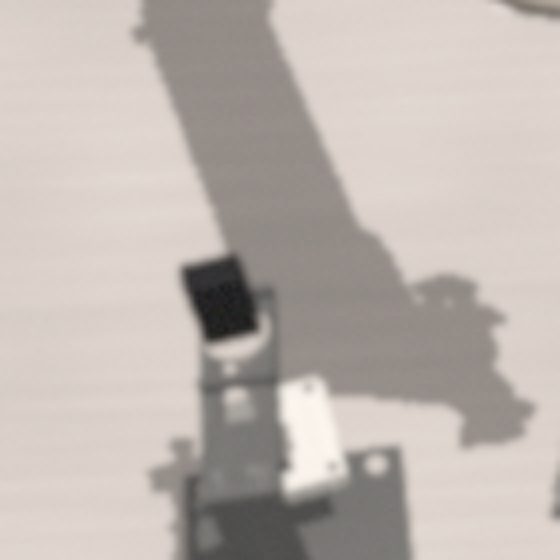

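View pics/top15.png

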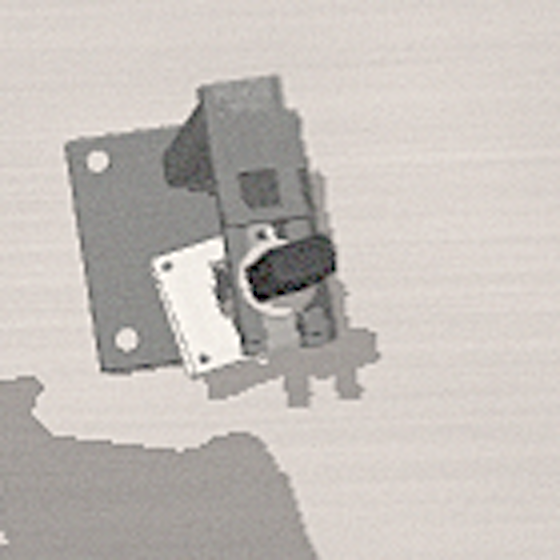

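View pics/top15full.png

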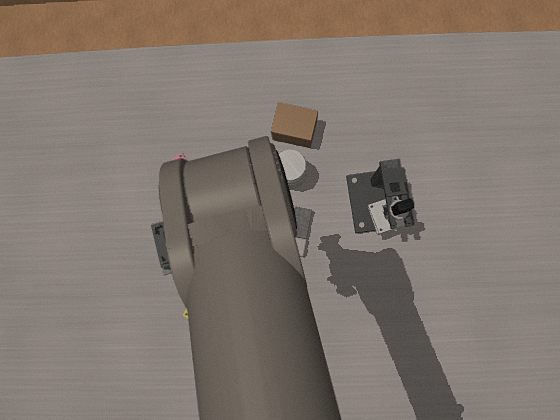

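Both views show the grip crosswise, the collar lying on the prongs about 3 mm from where it first hung, and the plates under the fork. Tin, brush and carton are in place as far as they are visible, and the robot is clear.

```bash
python3 -m jog '[[[0,0,0],0,-0.5],[[0,0,0],0,-0.5]]'; python3 -c "
from h import *
a=cv2.imread('pics/scene15full.png').astype(int);b=grab_frame('scene')['image'].astype(int)
print(abs(a-b)[170:260,165:215].mean())
print(hand_in())"
```

```text
clock: 34.35
tcp_pos: [0.4503, 0.0423, 0.484]
orientation: [-1.314, 1.029, -1.029]
contact_force: [-0.3, 0.6, 1.1]
grip_width: 0.064
0.576
the job is handed in; nothing more can be done
None
```

The loaded hanger, with all three plates on its foot, is hanging on the fork and released. I handed the job in at about 34 s of the 72 s; no verdict was reported.

**What I did**
- **Threading:** I took the hanger off the fork and lowered it into the stack. The foot passed the top and middle slots without resistance, touched the lowest plate at about 5 N, and found that plate's slot after I shoved the upper plates 2.9 mm in -y.
- **Turning and lifting:** I gave it a quarter turn with the foot 24 mm above the bench. The wrist force then rose from about 2 N to 3.7 N, which matches all three plates. The pictures showed the nest platform empty.
- **Hanging back:** I carried it to the fork, lowered it until the prongs took the weight, opened the gripper and moved away.

**Last checks**
- **Collar:** it lies on the prongs between the lips and the back stop, about 3 mm from where it first hung.
- **Stillness and clearance:** two pictures taken about 0.3 s apart show it still, and the robot touches nothing.
- **Bystanders:** tin, brush and carton look unmoved in the last top view, though the arm hid part of the brush.
- **Forces:** averaged readings never showed more than about 5 N against the plates or 4 N against the rack. Single readings scatter by about 1 N.

**What disagreed**
- **Cameras:** the two cameras differed by 3–7 mm in absolute position, so I aligned the hanger to the plate within each view.
- **First grasp:** it pressed the shaft on a prong sideways with about 3 N; I relieved this before lifting.
- **Plate position:** I did not measure the top plate's offset on the finished hanger. The slot's play limits it to about 4 mm, against the 9 mm allowed.

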